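Offer the maroon railcar up to the traverser's empty road

TASK

Push the wooden traverser by its brass knob fully home, away from you, so that its empty front road lines up with the lead track. Then take the maroon railcar by its sides off the display plinth, carry it over the things standing in between without disturbing any of them or knocking the car on the other road, and stop with it held level about a centimetre above the rails of that empty road, roughly half-way along, centred over and in line with the rails, wheels not touching, so that I can turn its bogies into line. Finish while still holding it there: do not set it down.

Things in the scene. Friction and masses are not known exactly. Their poses are not given: they have to be found in the camera images.
- traverser (a joint): sliding deck of the traverser: a plywood board 120 mm deep and 273 mm long carrying two N-gauge roads (tracks) 50 mm apart, on a fixed plywood frame. Value in m: 0 = pulled fully towards the operator, 0.050 = fully home against the back stops; positive is along +x of knob. It starts between 0 and 0.03. Runs stiffly (about 1.5 N) and stays where it is left
- knob (a point): brass knob standing upright on the front edge of the deck, 15 mm in diameter where it is gripped, its top 22 mm above the deck's rail tops, its axis 30 mm in front of the front road's centre line; this point is on its axis, 9.5 mm below its top and 19 mm above the deck's board (43 mm over the table). Moves with the deck; x axis = the direction in which the deck slides home, z up
- road (a point): middle of the empty front road of the deck, at the height of the rail tops (30.5 mm above the table), half-way between its two rails (9 mm apart). Moves with the deck; y axis = along the rails (towards the lead track), x axis = across them, in the sliding direction, z up. The road is 273 mm long, with a 10 mm high buffer stop at its -y end
- chassis (a joint): how far the trailer on the rear road has rolled along it, in m: 0 = half-way along, positive towards the lead track
- frame: fixed plywood frame of the traverser, 205 mm deep, 276 mm long, on the table, with the deck in it. Origin: at table height, right under the middle of where the empty road lies when the deck is home
- lead (a point): middle of the short fixed lead track (74 mm long) on the traverser's frame at the +y end, rail-top height; the empty road meets it when the deck is home
- railcar_mid (a point): centre of the maroon railcar with a pantograph on its roof, which starts on the display plinth: 131 mm long (its y axis), 18 mm wide over the sides (x axis), 26 mm high to the roof and 29 mm with the pantograph, 55 g; this point is 13 mm above the underside of its wheels. Its flat body sides run from 7 mm below this point to 11 mm above it. Grip it across the sides at mid-length
- plinth: dark wooden display plinth, fixed, 156 mm long (y axis) by 50 mm wide, with a piece of track on which the railcar stands; rail tops 19.5 mm above the table. Behind it (0.55 m ahead of the robot's base and farther, left of the traverser) the layout's viaduct runs across, up to 0.18 m high with its trains: keep clear of it. Origin: centre of its underside
- trailer: second maroon car without pantograph, 131 mm long (y axis), 19 mm wide, 26 mm high, standing on the rear road of the deck; it rides along with the deck and rolls freely along its rails, so do not knock it. Origin: centre of its underside
- glue: bottle, 32 mm across, 82 mm high, standing between plinth and traverser. Origin: centre of its underside
- hut: flat-roofed concrete hut model, 41 x 46 mm, 30 mm high, standing between plinth and traverser. Origin: centre of its underside
- house: two-storey model house with a slate roof, 51 x 63 mm, 54 mm high, standing between plinth and traverser. Origin: centre of its underside
- cleaner: bottle, 38 mm across, 75 mm high, left of the plinth. Origin: centre of its underside
- tweezers: steel tweezers 123 mm long (y axis), 12 mm wide, 8 mm high, lying right of the traverser. Origin: centre of the underside

How it is judged:
On the way, in this order (a step that is already met when the one before it is completed fails the run):
1. the traverser is fully home while the railcar still stands on its plinth (value of joint traverser above 0.0475 m and distance of railcar_mid from where it was at the start of the episode below 0.015 m), for 0.2 s.
2. the railcar is lifted clear of its plinth in the gripper (z of railcar_mid in the frame of plinth above 0.07 m and contact force between the fingers and railcar above 0.3 N), for 0.1 s.
At the end, for the whole second after the job is handed in: traverser home within 2.5 mm; railcar held still by the gripper, wheels 5 to 18 mm above the empty road's rail tops, within 5 mm of the track centre line and 40 mm of half-way along, in line and level within 0.09 rad, touching nothing else (value of joint traverser above 0.0475 m and x of railcar_mid in the frame of road between -0.005 and 0.005 m and y of railcar_mid in the frame of road between -0.04 and 0.04 m and z of railcar_mid in the frame of road between 0.018 and 0.031 m and angle between the y axis of railcar_mid and the y axis of road, either way round below 0.09 rad and angle between railcar_mid's own z axis and vertical below 0.09 rad and contact force between the fingers and railcar above 0.3 N and contact force between railcar and trailer below 0.05 N and linear speed of railcar below 0.02 m/s); the arm keeps its last pose, push and grip.
It fails at once if the trailer on the rear road is knocked by the gripper, the arm or the railcar (contact force between any of the fingers, the arm, railcar and trailer above 2 N).
It fails at once if a bystander is moved by more than 2 cm or knocked over (distance of any of glue, hut, house, cleaner, tweezers from where it was at the start of the episode above 0.02 m or angle between any of glue, cleaner's own z axis and vertical above 0.4 rad).
It also fails if it takes over 61 s, if anything falls off the work surface, if the arm or the gripper's body presses on something with over 40 N, if the wrist force passes 120 N, or if a joint passes its speed limit or range.

ROBOT

A 6-joint arm with a two-finger parallel gripper is mounted at the origin on a cart in front of the work surface, level with it; the furniture and walls round the work are solid. World frame = base frame: x ahead of the robot, y to its left, z up, the work surface at z = 0. Lengths are in m, angles in rad, forces in N, time in s.
With the tool pointing down it reaches from about 0.35 to 0.95 m from the base axis. Payload 17.4 kg.
Tool frame: the origin (TCP) lies at the very end of the fingers, on their centre line; the grasp point (between the pads) lies 19 mm behind it; z points along the fingers, y is the direction in which the jaws open and shut (so a half turn about z gives the same grasp; the last joint's range is limited). The gripper opens to 93 mm and grips with 3 to 60 N. Pads are 15 mm wide; open, the fingers measure 128 mm over their backs; the gripper's body (75 mm by 188 mm) begins 65 mm behind the grasp point.
Start: joints at [-1.311, 0.116, 1.442, -0, 1.584, -0.038], TCP at [0.198, -0.645, 0.191] pointing down, gripper open.
Joint ranges: [-2.83, 2.83], [-0.83, 2.19], [0.07, 2.5], [-1.14, 4.28], [0.01, 3], [-2.97, 2.97]. Speed limits (rad/s): [1.89, 1.89, 2.22, 3.14, 3.14, 3.14].

INTERFACE

Orientations are given as a rotation vector (axis times angle).
In Python, from station import observe, capture, get_calibration, job gives the robot as it stands.
- The arm moves only by the tool step_arm, never from a script. Its argument "rows" is a list of rows, each a list of 2 entries, a list of its own where there are three numbers: the shift along the world's x, y, z in mm, then the turn about the world's z in degrees. In form: [[[dx, dy, dz], spin], ...]. A call has 1 to 8 rows; each row shifts and turns the pose as measured when the row begins; what a row does not reach is not made up. A row lasts 1/10 s, in which the tool goes at most 50 mm and 8.59 degrees, less where a joint would pass 70% of its speed; a pose out of reach is approached as far as the arm can. A call is refused whole if a number of a shift passes 50 or a number of a turn 8.59, either way. A call with a gripper value outside its range is refused whole. "claw" is the closure, from -1 (fully open) to 1 (shut), so that 0 is half open, set as the call begins (left out, the last holds). The fingers move at their own pace and stop on an object; the grip force is fixed at half the most. Time passes only in rows, so rows that do not move let the fingers close. It gives the time, the measured TCP pose, the force and the opening at its end, in the units of the state.
- observe(): the state, without advancing time (a new reading comes with each control period).
- capture(name): name is "side" or "top"; returns (picture, depth): 480x640x3 uint8, red, green, blue; 480x640 float32, m along the optical axis (not along the pixel's ray), 0 where there is no reading.
- get_calibration(name): a dict with "K" (3x3 intrinsics, pixels), "T" (4x4, takes a point from camera to world coordinates). Camera axes: x right, y up, looking along -z (the intrinsics and any distortion apply to the point x, -y, -z); pixel columns grow to the right and rows downward; lengths in m; the calibration is good to about 2 mm. A picture is of the moment at which its call begins. get_calibration takes no time and is no camera call.
- job.close_job(): hands the job in, once; it reports no verdict.
The state is a dict: "time_s": time; "joints": joint angles; "joint_velocities": joint speeds; "effort": joint torques, N m; "tcp_pos": TCP position; "eef_rot": TCP orientation; "force": force on the tool from outside, world axes, zero at the start; "moment": the same for the moment, N m; "finger_gap": finger opening in m.
Only numpy, scipy, OpenCV 4.12 (cv2) and the standard library are available. Lean on these libraries where they do the work, as an engineer would, in place of code of your own. Each camera call takes 0.05 s, during which the arm holds its last target.

## Working session

There is one attempt and no reset: what is moved stays moved. The work goes in short steps, Python scripts to look and compute and a tool call to move; the robot and the scene stay as the last step left them, time stands still between calls to the robot, and variables do not carry over. Pictures are saved under pics/ and viewed, and the job is handed in when it is done.

Besides the shell and the picture viewer there is one more tool, called after "Emit:" as name(argument=value, ...) on one line, values as JSON. step_arm: Moves the arm, as the interface text tells. Its arguments: {"type":"object","properties":{"rows":{"type":"array"},"claw":{"type":"number"}},"required":["rows"]}

```bash
ls; mkdir -p pics
cat > h.py <<'E'
from station import observe, capture, get_calibration, job
import numpy as np, cv2
def snap(n,f):
    p,d=capture(n); cv2.imwrite(f'pics/{f}.png',p[:,:,::-1]); np.savez(f'pics/{f}.npz',p=p,d=d); return p,d
def load(f):
    z=np.load(f'pics/{f}.npz'); return z['p'],z['d']
def ray(n,u,v):
    c=get_calibration(n);K=np.array(c['K']);T=np.array(c['T'])
    d=np.linalg.inv(K)@np.array([u,v,1.]); d=np.array([d[0],-d[1],-d[2]])
    return T[:3,3],T[:3,:3]@d
def onz(n,u,v,z):
    o,d=ray(n,u,v); return o+d*(z-o[2])/d[2]
def dep(n,u,v,dm):
    o,d=ray(n,u,v); return o+d*dm
def tri(u1,v1,u2,v2,a='top',b='side'):
    o,d=ray(a,u1,v1);p,e=ray(b,u2,v2)
    s=np.linalg.lstsq(np.c_[d,-e],p-o,rcond=None)[0]
    x,y=o+d*s[0],p+e*s[1]; return (x+y)/2,np.linalg.norm(x-y)
E
python3 - <<'E'
from h import *
print(observe())
for n in('side','top'):
    c=get_calibration(n);print(c); snap(n,n+'0')
E
```

```text
pics
{'time_s': 0.0, 'joints': array([-1.31084681e+00,  1.16479467e-01,  1.44226819e+00, -8.03024940e-06,
        1.58399527e+00, -3.78215680e-02]), 'joint_velocities': array([ 0.00031077, -0.00094838,  0.00043815, -0.00035524, -0.00044246,
        0.00018557]), 'effort': array([ 2.28789310e-05, -7.21263814e+01, -6.22609735e+01,  7.79516855e-02,
        2.37873226e-02, -8.31479952e-05]), 'tcp_pos': array([ 0.1979523 , -0.64507331,  0.19030778]), 'eef_rot': array([-3.10570759e+00, -4.65841992e-01,  2.12721049e-04]), 'force': array([ 1.1924272 ,  0.59214893, -0.2835665 ]), 'moment': array([-0.00585093, -0.00639622, -0.00650413]), 'finger_gap': 0.09262063217811728}
{'K': array([[579.0123247 ,   0.        , 311.66487648],
       [  0.        , 579.0123247 , 237.36319445],
       [  0.        ,   0.        ,   1.        ]]), 'T': array([[-0.99724133,  0.01181077, -0.07328183,  0.35338943],
       [-0.07066355, -0.45329906,  0.88855311,  1.35608575],
       [-0.02272408,  0.89128024,  0.45288315,  0.7264006 ],
       [ 0.        ,  0.        ,  0.        ,  1.        ]])}
{'K': array([[533.91362525,   0.        , 319.60345413],
       [  0.        , 533.91362525, 236.41771364],
       [  0.        ,   0.        ,   1.        ]]), 'T': array([[-0.01189143,  0.98780125, -0.15526518,  0.2761935 ],
       [-0.99992813, -0.01151053,  0.00335207,  0.02275121],
       [ 0.00152399,  0.15529388,  0.98786714,  1.27369161],
       [ 0.        ,  0.        ,  0.        ,  1.        ]])}
```

View pics/top0.png

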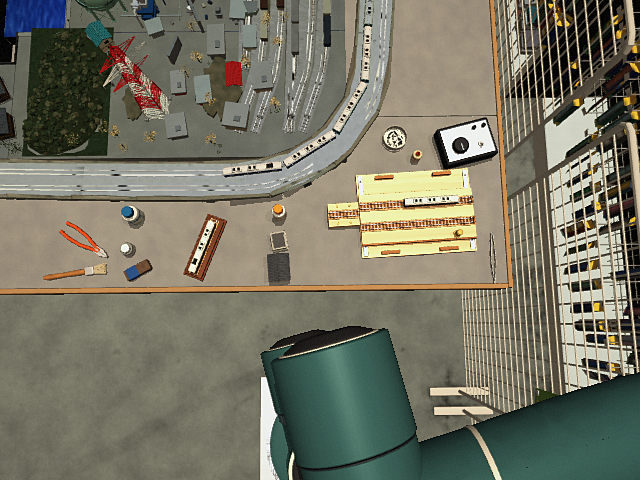

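View pics/side0.png

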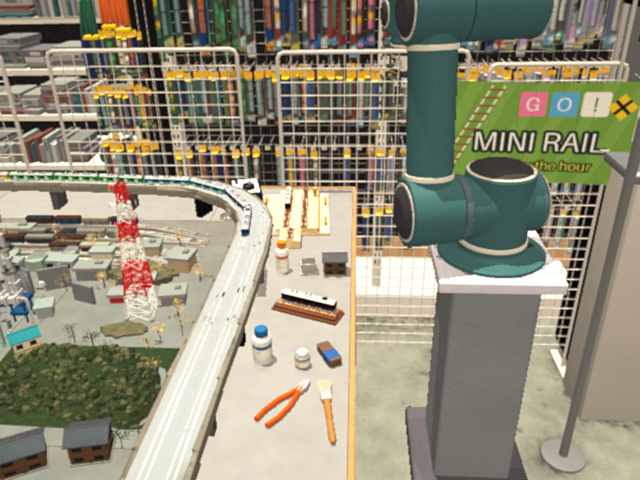

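The top view shows the traverser at about (417,213), knob (458,233), plinth with railcar (205,247), glue (279,211), hut (278,240) and house (278,266). The side view is oblique. I'll zoom in next.

Run:
```python
from h import *
p,_=load('top0')
def crop(p,x0,y0,x1,y1,s,f): cv2.imwrite(f'pics/{f}.png',cv2.resize(p[y0:y1,x0:x1,::-1],None,fx=s,fy=s,interpolation=cv2.INTER_CUBIC))
crop(p,320,160,500,290,4.4,'t_trav'); crop(p,170,190,310,290,5.5,'t_pl')
p,_=load('side0')
crop(p,240,180,360,340,3.7,'s0')
```

```text
(no output)
```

View pics/t_trav.png

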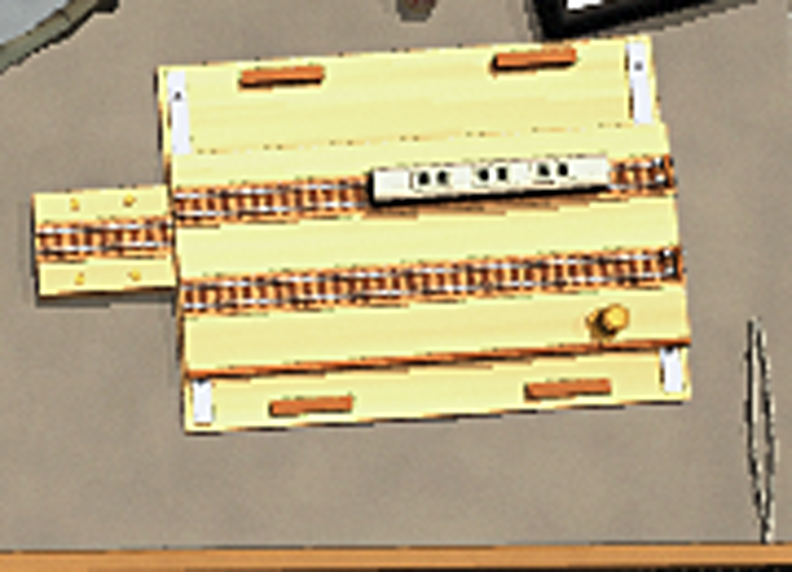

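View pics/t_pl.png

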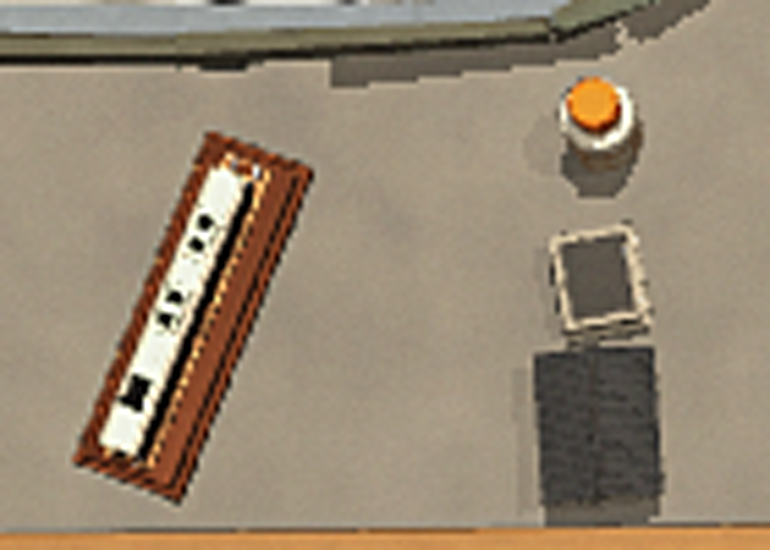

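View pics/s0.png

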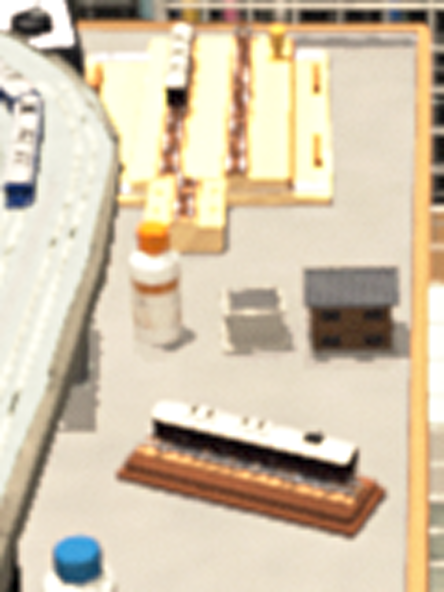

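Run:
```python
from h import *
p,d=load('top0'); s,ds=load('side0')
def roof(p,box,thr=190):
    x0,y0,x1,y1=box; c=p[y0:y1,x0:x1].astype(int)
    m=((c.min(2)>thr)&(c.max(2)-c.min(2)<45)).astype(np.uint8)
    m=cv2.morphologyEx(m,cv2.MORPH_CLOSE,np.ones((5,5)))
    n,l,st,ce=cv2.connectedComponentsWithStats(m); k=1+np.argmax(st[1:,4])
    pts=np.argwhere(l==k)[:,::-1].astype(np.float32)
    r=cv2.minAreaRect(pts+np.float32([x0,y0])); return r,st[k,4],np.array(ce[k])+[x0,y0]
for n,im,dm,box in(('top',p,d,(180,210,230,285)),('top',p,d,(395,190,470,212)),('side',s,ds,(270,285,345,312))):
    r,a,c=roof(im,box); print(n,r,a,c, dep(n,*c,dm[int(round(c[1])),int(round(c[0]))]))
    b=cv2.boxPoints(r); print(b.round(1).tolist())
    if n=='top':
        z=.0455 if box[0]==180 else .0565
        print([onz(n,*q,z).round(4).tolist() for q in b], onz(n,*c,z))
# knob colour
for n,im,box in(('top',p,(448,225,470,242)),('side',s,(305,180,322,198))):
    x0,y0,x1,y1=box; h=cv2.cvtColor(im[y0:y1,x0:x1],cv2.COLOR_RGB2HSV)
    m=(h[...,1]>150)&(h[...,2]>110)
    print(n,np.argwhere(m)[:,::-1].mean(0)+[x0,y0],m.sum()); print(m.astype(int))
```

```text
top ((201.5758056640625, 244.59164428710938), (7.317492485046387, 56.646751403808594), 23.838741302490234) 283 [201.         245.37102473] [0.45150915 0.29434724 0.04472669]
[[186.8000030517578, 269.0], [209.6999969482422, 217.1999969482422], [216.39999389648438, 220.1999969482422], [193.5, 272.0]]
[[0.3967, 0.3257, 0.0455], [0.5178, 0.2754, 0.0455], [0.5105, 0.2596, 0.0455], [0.3897, 0.3101, 0.0455]] [0.45139884 0.29417634 0.0455    ]
top ((431.4378662109375, 199.53628540039062), (5.440301895141602, 53.21194839477539), 86.3086166381836) 279 [431.11827957 199.46236559] [ 0.55286822 -0.24371952  0.05166106]
[[404.70001220703125, 198.5], [457.79998779296875, 195.10000610351562], [458.20001220703125, 200.5], [405.1000061035156, 204.0]]
[[0.5547, -0.1811, 0.0565], [0.5615, -0.3055, 0.0565], [0.5485, -0.3057, 0.0565], [0.5417, -0.1814, 0.0565]] [ 0.55177266 -0.24266437  0.0565    ]
side ((307.0, 298.0), (26.0, 74.0), 90.0) 1188 [310.93181818 293.23569024] [0.45218516 0.21917033 0.00114694]
[[270.0, 285.0], [344.0, 285.0], [344.0, 311.0], [270.0, 311.0]]
top [458.51219512 235.08536585] 82

[... 790 characters left out ...]
0 0 0 0]]
side [314.05 191.2 ] 20
[[0 0 0 0 0 0 0 0 0 0 0 0 0 0 0 0 0]
 [0 0 0 0 0 0 0 0 0 0 0 0 0 0 0 0 0]
 [0 0 0 0 0 0 0 0 0 0 0 0 0 0 0 0 0]
 [0 0 0 0 0 0 0 0 0 0 0 0 0 0 0 0 0]
 [0 0 0 0 0 0 0 0 0 0 0 0 0 0 0 0 0]
 [0 0 0 0 0 0 0 0 0 0 0 0 0 0 0 0 0]
 [0 0 0 0 0 0 0 0 1 0 0 0 0 0 0 0 0]
 [0 0 0 0 0 0 0 0 0 0 0 0 0 0 0 0 0]
 [0 0 0 0 0 0 0 0 1 0 1 1 0 0 0 0 0]
 [0 0 0 0 0 0 0 0 0 1 1 0 0 0 0 0 0]
 [0 0 0 0 0 0 0 0 0 1 1 0 0 0 0 0 0]
 [1 0 0 0 0 0 0 0 0 1 1 0 0 0 0 0 0]
 [0 0 0 0 0 0 0 0 0 1 1 0 0 0 0 0 0]
 [0 0 0 0 0 0 0 0 0 1 1 0 0 0 0 0 0]
 [0 0 0 0 0 0 0 0 0 1 1 0 0 0 0 0 0]
 [0 0 0 0 0 0 0 0 0 1 1 1 0 0 0 0 0]
 [0 0 0 0 0 0 0 0 0 0 0 0 0 0 0 0 0]
 [0 0 0 0 0 0 0 0 0 0 0 0 0 0 0 0 0]]
```

```bash
cat > m.py <<'E'
from h import *
def roadfit(p,n='top',xr=(368,466),y0=214,y1=236,slope=None,z=.029):
    # brown-ness weighted centre per column: low blue/green relative to yellow ply
    h=p.astype(float); pts=[]
    return h
def band(p,line,half,xr):
    """line: (u0,v0,u1,v1) approx; returns refined per-column weighted centroid line"""
    u0,v0,u1,v1=line; g=p[...,1].astype(float); out=[]
    for u in range(*xr):
        vc=v0+(v1-v0)*(u-u0)/(u1-u0); vs=np.arange(int(round(vc-half)),int(round(vc+half))+1)
        ref=np.percentile(g[vs,u],90); w=np.clip(ref-g[vs,u]-30,0,None)
        if w.sum()>60: out.append((u,(w*vs).sum()/w.sum()))
    out=np.array(out); 
    for _ in range(3):
        k=np.polyfit(out[:,0],out[:,1],1); r=out[:,1]-np.polyval(k,out[:,0]); out=out[abs(r)<2*r.std()+.2]
    return k,r.std()
def roadline(p,line,half,xr,z=.029):
    k,s=band(p,line,half,xr)
    a=[onz('top',u,np.polyval(k,u),z) for u in (line[0],line[2])]
    return a,s
E
python3 - <<'E'
from m import *
p,d=load('top0')
a,s=roadline(p,(362,227.5,474.5,219.5),7,(366,470)); print('road',a,s)
t=a[0]-a[1]; print('yaw of road y',np.degrees(np.arctan2(-t[0],t[1])))
b,s=roadline(p,(328.4,214.5,358.6,212.7),6,(330,357)); print('lead',b,s)
n=np.array([t[1],-t[0]])/np.hypot(t[0],t[1])
print('offset',n@((b[0]+b[1])/2-a[0])[:2], n@(b[0]-a[0])[:2],n@(b[1]-a[0])[:2])
for z in (.0525,): print('knob',onz('top',460,232,z), tri(460,232,314.5,187.5))
print(d[225:240,452:468].round(3))
E
python3 - <<'E'
import cv2,numpy as np
p=cv2.imread('pics/top0.png')[222:246,440:476];cv2.imwrite('pics/k.png',cv2.resize(p,None,fx=20,fy=20,interpolation=0))
p=cv2.imread('pics/side0.png')[178:208,296:336];cv2.imwrite('pics/k2.png',cv2.resize(p,None,fx=18,fy=18,interpolation=0))
E
```

```text
road [array([ 0.49234951, -0.08205475,  0.029     ]), array([ 0.50714197, -0.34940663,  0.029     ])] 0.6158871881009272
yaw of road y 3.1669214792931304
lead [array([ 0.52257097, -0.00296723,  0.029     ]), array([ 0.52691773, -0.07480947,  0.029     ])] 0.47500403830666027
offset 0.03473009872869647 0.03454450052379869 0.03491569693359415
knob [ 0.47470776 -0.3071152   0.0525    ] (array([ 0.47635109, -0.3073789 ,  0.05170509]), np.float64(0.002989155038625849))
[[1.267 1.271 1.27  1.264 1.266 1.271 1.271 1.272 1.268 1.271 1.267 1.268
  1.266 1.275 1.274 1.266]
 [1.276 1.271 1.27  1.271 1.271 1.272 1.269 1.27  1.271 1.272 1.274 1.272
  1.271 1.269 1.272 1.268]
 [1.27  1.27  1.268 1.268 1.272 1.269 1.271 1.271 1.272 1.27  1.272 1.272
  1.271 1.271 1.271 1.267]
 [1.269 1.269 1.268 1.269 1.274 1.269 1.273 1.271 1.271 1.273 1.269 1.268
  1.269 1.263 1.269 1.27 ]
 [1.267 1.268 1.271 1.269 1.273 1.271 1.269 1.243 1.243 1.274 1.266 1.267
  1.267 1.273 1.272 1.267]
 [1.268 1.271 1.269 1.268 1.267 1.241 1.241 1.239 1.245 1.24  1.27  1.267
  1.263 1.269 1.269 1.267]
 [1.269 1.27  1.268 1.265
[... 183 characters left out ...]
  1.267 1.265 1.258 1.247 1.242 1.24  1.237 1.243 1.239 1.242 1.264
  1.267 1.269 1.264 1.263]
 [1.265 1.271 1.266 1.264 1.252 1.239 1.244 1.246 1.243 1.239 1.269 1.27
  1.265 1.267 1.271 1.269]
 [1.265 1.265 1.265 1.271 1.252 1.254 1.243 1.248 1.25  1.264 1.271 1.268
  1.27  1.266 1.263 1.269]
 [1.266 1.264 1.267 1.264 1.267 1.269 1.263 1.262 1.265 1.27  1.264 1.264
  1.27  1.265 1.263 1.266]
 [1.265 1.267 1.266 1.268 1.263 1.264 1.261 1.265 1.269 1.264 1.267 1.265
  1.265 1.27  1.267 1.268]
 [1.264 1.265 1.261 1.265 1.262 1.264 1.264 1.267 1.265 1.262 1.271 1.266
  1.267 1.269 1.261 1.269]
 [1.27  1.265 1.268 1.264 1.264 1.27  1.266 1.27  1.27  1.27  1.277 1.276
  1.275 1.274 1.278 1.28 ]]
```

View pics/k.png

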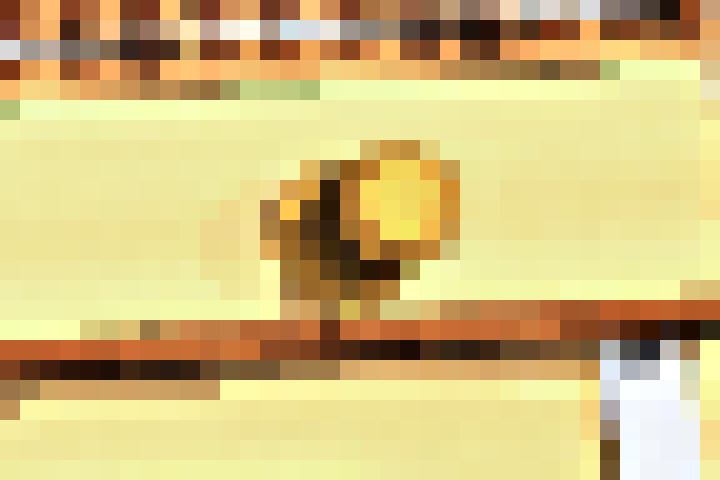

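View pics/k2.png

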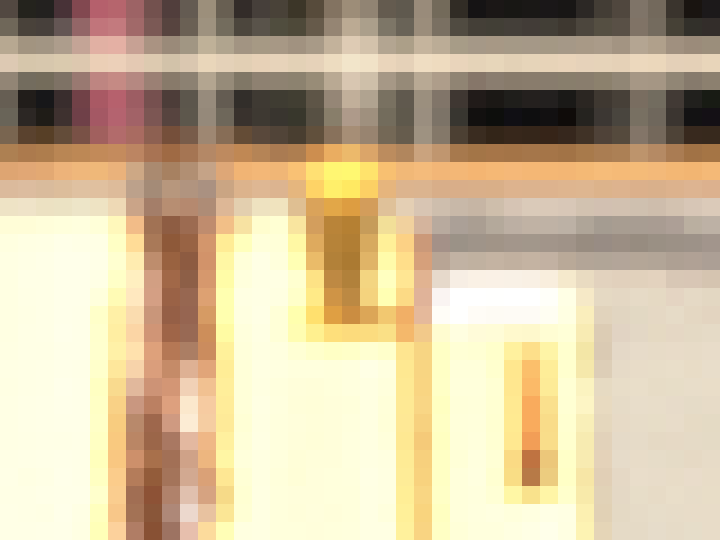

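The knob top is at about (459.5,231.5) in the top view and (314.5,187.5) in the side view. The road is about 34.6 mm short of the lead. Before moving I'll check how high things stand along the way.

Run:
```python
from h import *
p,d=load('top0')
v,u=np.mgrid[0:480,0:640]
c=get_calibration('top');K=c['K'];T=c['T']
X=np.stack([(u-K[0,2])/K[0,0]*d,-(v-K[1,2])/K[1,1]*d,-d],-1)@T[:3,:3].T+T[:3,3]
Z=X[...,2]; Z[d==0]=np.nan
# height map grid max on coarse cells
print('cols y',[round(0.5-0.05*j,2) for j in range(24)])
for i in range(14):
    x=0.75-0.05*i; row=[]
    for j in range(24):
        y=.5-.05*j; m=(abs(X[...,0]-x)<.025)&(abs(X[...,1]-y)<.025)&(d>0)
        row.append(f'{np.nanmax(Z[m])*1000:5.0f}' if m.any() else '    .')
    print(f'{x:.2f}',' '.join(row))
def st(n,u0,v0,u1,v1): 
    q=X[v0:v1,u0:u1].reshape(-1,3); q=q[q[:,2]>.012]; print(n,np.nanpercentile(q,[2,50,98],axis=0).round(3).tolist())
st('glue',268,200,292,222);st('hut',268,229,290,252);st('house',262,252,293,284);st('frontframe',365,246,470,258)
st('railcar+plinth',180,212,230,284)
```

```text
cols y [0.5, 0.45, 0.4, 0.35, 0.3, 0.25, 0.2, 0.15, 0.1, 0.05, 0.0, -0.05, -0.1, -0.15, -0.2, -0.25, -0.3, -0.35, -0.4, -0.45, -0.5, -0.55, -0.6, -0.65]
0.75    98   331   349    95    78   104   108   101   108    71   155   176   171   154    23    45    48    58    56     7   444     .     .     .
0.70   111   108   100    96    99   102   104    67    69   154   173   176   154    26    37    45    61    60    49    10   420     .     .     .
0.65   150   147   143   144   141   144   146   155   171   176   176   156    10    13    55    39    62    61    47     8     .     .     .     .
0.60   157   156   156   154   155   156   176   177   175   174   155   152    25    27    28    29    30    29     6     7   432     .     .     .
0.55   158   155   155   154   156   157   156   156   156   154    31    35    35    36    62    63    60    43     8    10   434     .     .     .
0.50    58    80     7     7    51    46     7    60    85     7    34    33    34    37    37    36    54    42    10     9   434     .     .     .
0.45    37    38     8    15    52    18     7    50 
[... 826 characters left out ...]
81   240  -789
0.15  -783  -785  -783  -785  -789  -781  -793   179   196   663   672   671   645   619   619   621   618   614   584  -787   294  -787   228  -788
0.10  -784  -783  -787  -784  -784  -786     .     7   195   655   670   669   650   638   639   632   625   615  -784   133   124  -788  -788  -788
glue [[0.514, 0.099, 0.016], [0.523, 0.113, 0.061], [0.54, 0.128, 0.085]]
hut [[0.445, 0.1, 0.024], [0.465, 0.117, 0.029], [0.484, 0.134, 0.034]]
house [[0.371, 0.09, 0.037], [0.401, 0.115, 0.046], [0.431, 0.139, 0.055]]
frontframe [[0.428, -0.32, 0.012], [0.439, -0.185, 0.016], [0.448, -0.089, 0.022]]
railcar+plinth [[0.388, 0.259, 0.012], [0.451, 0.291, 0.034], [0.52, 0.326, 0.048]]
```

Run:
```python
from h import *
for n in('top','side'):
    p,d=load(n+'0')
    v,u=np.mgrid[0:480,0:640]
    c=get_calibration(n);K=c['K'];T=c['T']
    X=(np.stack([(u-K[0,2])/K[0,0]*d,-(v-K[1,2])/K[1,1]*d,-d],-1)@T[:3,:3].T+T[:3,3])[d>0]
    print(n)
    for x in np.arange(-.2,.8,.05):
        q=X[(abs(X[:,0]-x)<.025)&(X[:,1]<-.42)&(X[:,1]>-.95)&(X[:,2]>.02)]
        if len(q): print(round(x,2),len(q),'y',np.percentile(q[:,1],[1,25,50,75,99]).round(3),'z',np.percentile(q[:,2],[1,50,99]).round(3))
p,_=load('top0');cv2.imwrite('pics/r.png',cv2.resize(p[240:480,440:640,::-1],None,fx=3,fy=2.5))
p,_=load('side0');cv2.imwrite('pics/r2.png',cv2.resize(p[0:300,240:640,::-1],None,fx=2,fy=2))
```

```text
top
0.1 211 y [-0.5   -0.469 -0.467 -0.466 -0.463] z [0.021 0.057 0.13 ]
0.15 295 y [-0.504 -0.5   -0.499 -0.497 -0.495] z [0.035 0.124 0.292]
0.2 820 y [-0.585 -0.501 -0.5   -0.498 -0.496] z [0.036 0.237 0.378]
0.25 683 y [-0.504 -0.501 -0.499 -0.498 -0.496] z [0.036 0.249 0.38 ]
0.3 653 y [-0.503 -0.501 -0.499 -0.498 -0.495] z [0.037 0.248 0.389]
0.35 663 y [-0.504 -0.501 -0.499 -0.498 -0.495] z [0.037 0.25  0.397]
0.4 724 y [-0.504 -0.501 -0.499 -0.497 -0.492] z [0.037 0.267 0.428]
0.45 960 y [-0.504 -0.501 -0.499 -0.497 -0.492] z [0.037 0.292 0.431]
0.5 875 y [-0.504 -0.5   -0.499 -0.497 -0.492] z [0.037 0.331 0.432]
0.55 878 y [-0.504 -0.501 -0.499 -0.497 -0.492] z [0.036 0.331 0.433]
0.6 906 y [-0.503 -0.498 -0.495 -0.494 -0.492] z [0.031 0.289 0.43 ]
0.65 1 y [-0.758 -0.758 -0.758 -0.758 -0.758] z [0.025 0.025 0.025]
0.7 242 y [-0.762 -0.512 -0.51  -0.508 -0.505] z [0.023 0.308 0.417]
0.75 1304 y [-0.76  -0.512 -0.509 -0.507 -0.504] z [0.024 0.302 0.441]
side
-0.2 1910 y [-0.931 -0.509 -0.448 -0.443 -0.435] z [0.082 0.265 0.417]
-0.15 1738 y [-0.887 -0.506 -0.45  -0.446 -0.438
[... 522 characters left out ...]
1617 y [-0.938 -0.766 -0.751 -0.634 -0.488] z [0.03  0.299 0.547]
0.35 1798 y [-0.93  -0.762 -0.729 -0.71  -0.489] z [0.031 0.323 0.552]
0.4 1635 y [-0.933 -0.772 -0.75  -0.72  -0.489] z [0.029 0.32  0.55 ]
0.45 1895 y [-0.931 -0.769 -0.749 -0.726 -0.49 ] z [0.031 0.32  0.552]
0.5 1834 y [-0.932 -0.776 -0.759 -0.508 -0.489] z [0.028 0.326 0.551]
0.55 1744 y [-0.934 -0.772 -0.757 -0.735 -0.489] z [0.028 0.313 0.552]
0.6 1925 y [-0.928 -0.772 -0.743 -0.501 -0.486] z [0.028 0.306 0.554]
0.65 1289 y [-0.926 -0.775 -0.759 -0.728 -0.709] z [0.033 0.401 0.557]
0.7 1268 y [-0.937 -0.778 -0.745 -0.735 -0.708] z [0.03  0.287 0.555]
0.75 2153 y [-0.937 -0.752 -0.737 -0.512 -0.499] z [0.027 0.311 0.556]
```

View pics/r.png

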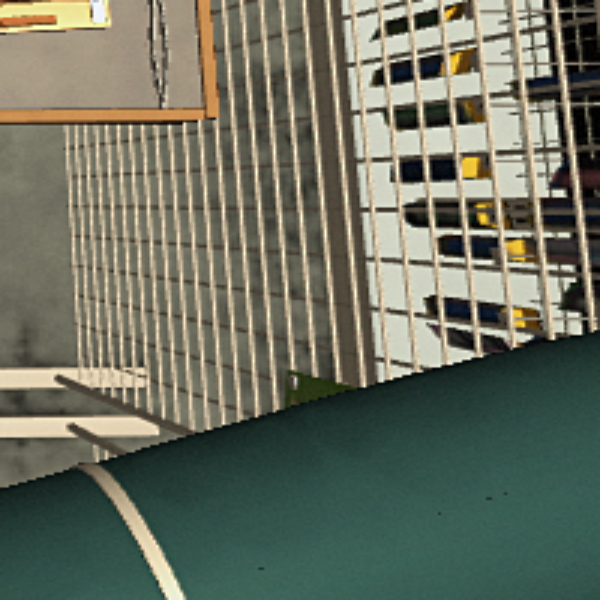

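View pics/r2.png

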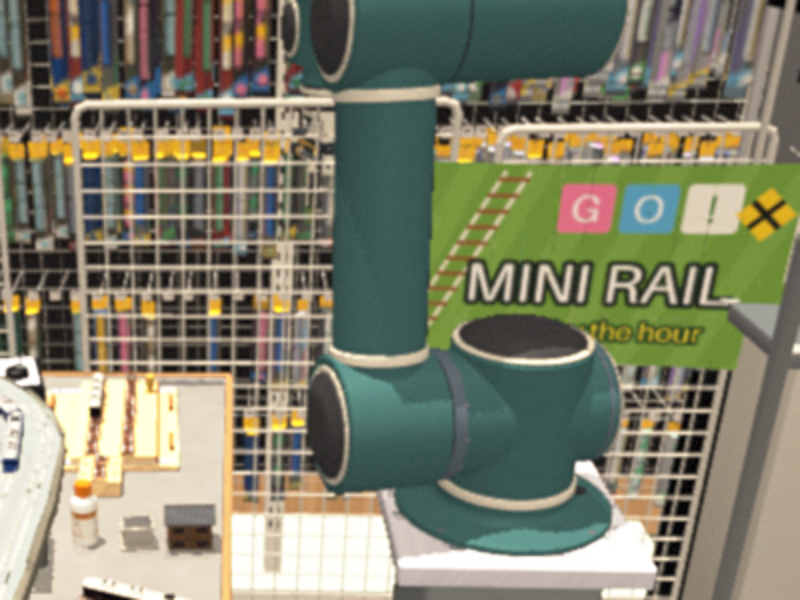

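Run:
```python
from h import *
Q=[]
for n in('top','side'):
    p,d=load(n+'0')
    v,u=np.mgrid[0:480,0:640]
    c=get_calibration(n);K=c['K'];T=c['T']
    Q.append((np.stack([(u-K[0,2])/K[0,0]*d,-(v-K[1,2])/K[1,1]*d,-d],-1)@T[:3,:3].T+T[:3,3])[d>0])
X=np.vstack(Q)
X=X[(X[:,0]>.02)&(X[:,0]<.4)]
ys=np.arange(-.94,-.3,.04);print('      ',' '.join(f'{y:5.2f}' for y in ys))
for z in np.arange(.9,0,-.05):
    print(f'{z:.2f}',' '.join(f'{((abs(X[:,1]-y)<.02)&(abs(X[:,2]-z)<.025)).sum():5d}' for y in ys))
```

```text
-0.94 -0.90 -0.86 -0.82 -0.78 -0.74 -0.70 -0.66 -0.62 -0.58 -0.54 -0.50 -0.46 -0.42 -0.38 -0.34
0.90     0     0     0     0     0     0     0     0     0     0     0     0     0     0     0     0
0.85     0     0     0     0     0     0     0     0     0     0     0     0     0     0     0     0
0.80     0     0     0     0     0     0     0     0     0     0     0     0     0     0     0     0
0.75     0     0     0     0     0     0     0     0     0     0     0     0     0     0     0     0
0.70     0     0     0     0     0     0     0     0     0     0     0     0     0     0     0     0
0.65     0     0     0     0     0     0     0     0     0     0     0     0     0     0     0     0
0.60     0     0     0     0     0     0     0     0     0     0     0     0     0     0   300  2486
0.55    10     2     0     6    29   146    80     8    69    78    47     0     0    23   474   469
0.50    26    12     0    15    45   254   124     8    74    92    68    14     0     8     7     1
0.45    45    26     0    15    45   270   156     2   116    12     8   212     0     0     0     0
0.40    47    34    10    22    61   193    55     2    99    25     0   574     0     0     0     0
0.35    52    52    11     1    11   130    45    35    73    38    43   836    53     0     0     0
0.30    74    43    24    50   228   107    69    16    12    35    31   631   134     0     0     0
0.25    23    13     0    33   223   258    64     3     0    40     0   575   121     0     0     0
0.20    39    10     0    22   255   277     7     2     1     5     0   571   109     0     0     0
0.15    26    22     0    17   269   260     0     0     0     0     0   677    95     0     0     0
0.10    47    19     0     2    53    29     0     0     0     0     0   734   132     0     0     0
0.05   176    70    18    14     6    90     0     0     0     0     0   477   155     0     0     0
```

The gripper starts behind a wire panel at y≈-0.50 that is about 0.44 m high. I'll rise straight up first and then cross over it.

Emit:
step_arm(rows=[[[0, 3, 40], 0], [[0, 3, 45], 0], [[0, 3, 45], 0], [[0, 3, 45], 0], [[0, 0, 45], 0], [[0, 0, 45], 0], [[0, 0, 45], 0], [[0, 0, 30], 0]], claw=-0.4)

```text
time_s: 0.9
tcp_pos: [0.1966, -0.6276, 0.5338]
eef_rot: [-3.092, -0.464, 0.003]
force: [-0.5, -0.2, 0.3]
finger_gap: 0.0649
```

Emit:
step_arm(rows=[[[25, 42, 0], -2], [[35, 42, 0], -2], [[35, 42, 0], -2], [[37, 42, 0], -2], [[37, 42, 0], -2], [[37, 42, 0], -2], [[37, 42, 0], -2], [[35, 28, 0], 0]])

```text
time_s: 1.7
tcp_pos: [0.4549, -0.327, 0.5344]
eef_rot: [-3.127, -0.054, -0.0]
force: [-0.4, -0.8, 0.7]
finger_gap: 0.0652
```

```bash
cat >> h.py <<'E'
from scipy.spatial.transform import Rotation as Ro
def st():
    o=observe(); y=Ro.from_rotvec(o['eef_rot']).as_matrix(); 
    print(o['time_s'],'tcp',o['tcp_pos'].round(4),'jaw',np.degrees(np.arctan2(y[1,1],y[0,1])).round(2),'zdir',y[:,2].round(3),'F',o['force'].round(1),'gap',round(o['finger_gap'],4),'j',np.degrees(o['joints']).round(0))
    return o
E
python3 -c "
from h import *
st()"
```

```text
1.7 tcp [ 0.4549 -0.327   0.5344] jaw -88.01 zdir [-0.     0.015 -1.   ] F [-0.4 -0.8  0.7] gap 0.0652 j [-39.  -0.  58.   1. 123.  50.]
```

Emit:
step_arm(rows=[[[10, 10, -40], 1], [[8, 8, -50], 0], [[2, 2, -50], 0], [[0, 0, -50], 0], [[0, 0, -50], 0], [[0, 0, -50], 0], [[0, 0, -50], 0], [[0, 0, -40], 0]])

```text
time_s: 2.5
tcp_pos: [0.4782, -0.2994, 0.1527]
eef_rot: [-3.129, -0.096, -0.009]
force: [1.0, -0.8, 0.1]
finger_gap: 0.0652
```

Emit:
step_arm(rows=[[[0, 0, -20], 0], [[0, 0, 0], 0], [[0, 0, 0], 0]])

```text
time_s: 2.8
tcp_pos: [0.4755, -0.2975, 0.1255]
eef_rot: [-3.124, -0.096, 0.003]
force: [0.8, 0.5, 0.5]
finger_gap: 0.0649
```

```bash
python3 -c "
from h import *
st()
p,d=snap('top','top1'); s,e=snap('side','side1')
a=cv2.resize(p[160:290,380:500,::-1],None,fx=4,fy=4,interpolation=2)
b=cv2.resize(s[120:250,240:360,::-1],None,fx=4,fy=4,interpolation=2)
cv2.imwrite('pics/v1.png',cv2.resize(np.hstack([a,b]),(800,433)))
"
```

```text
2.8 tcp [ 0.4755 -0.2975  0.1255] jaw -86.47 zdir [-0.003  0.016 -1.   ] F [0.8 0.5 0.5] gap 0.0649 j [-35.  -6. 101.   1.  85.  51.]
```

View pics/v1.png

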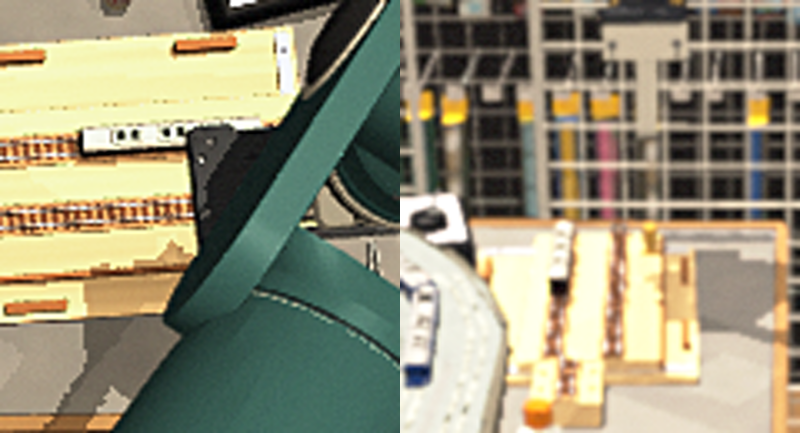

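Both views agree: the finger (side-crop column 648) stands above the knob (650). I'll descend around the knob.

Emit:
step_arm(rows=[[[0, -8, -15], 0], [[0, 0, -25], 0], [[0, 0, -20], 0], [[0, 0, -15], 0], [[0, 0, -8], 0], [[0, 0, 0], 0]])

```text
time_s: 3.5
tcp_pos: [0.478, -0.3097, 0.0434]
eef_rot: [-3.13, -0.096, -0.009]
force: [0.4, -0.3, -0.8]
finger_gap: 0.0651
```

```bash
python3 -c "
from h import *
st()
s,e=snap('side','side2')
cv2.imwrite('pics/v2.png',cv2.resize(s[130:260,250:370,::-1],None,fx=4.5,fy=4.5,interpolation=2))
"
```

```text
3.5 tcp [ 0.478  -0.3097  0.0434] jaw -86.48 zdir [ 0.006  0.01  -1.   ] F [ 0.4 -0.3 -0.8] gap 0.0651 j [-36.  -2. 105.   1.  77.  50.]
```

View pics/v2.png

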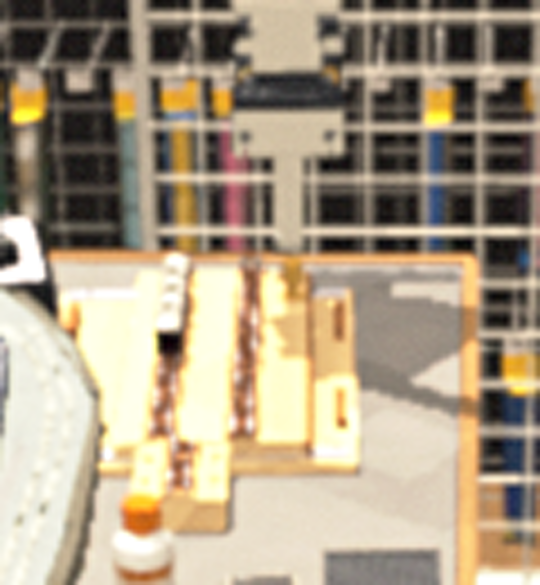

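Emit:
step_arm(rows=[[[-2, 3, -7], 0], [[0, 0, -5], 0], [[0, 0, 0], 0]])

```text
time_s: 3.85
tcp_pos: [0.4769, -0.3072, 0.0332]
eef_rot: [-3.132, -0.097, -0.014]
force: [0.4, 0.8, -0.4]
finger_gap: 0.0649
```

Emit:
step_arm(rows=[[[0, 0, 0], 0], [[0, 0, 0], 0], [[0, 0, 0], 0], [[0, 0, 0], 0], [[0, 0, 0], 0]], claw=1)

```text
time_s: 4.35
tcp_pos: [0.4774, -0.3075, 0.0343]
eef_rot: [-3.133, -0.097, -0.016]
force: [-0.0, -0.6, 0.1]
finger_gap: 0.0297
```

Emit:
step_arm(rows=[[[0, 0, 0], 0], [[0, 0, 0], 0], [[0, 0, 0], 0], [[0, 0, 0], 0]])

```text
time_s: 4.75
tcp_pos: [0.4775, -0.3075, 0.0344]
eef_rot: [-3.133, -0.097, -0.016]
force: [0.4, 0.3, 0.8]
finger_gap: 0.001
```

The gap closed to 1 mm, so the fingers missed the knob. I'll look.

```bash
python3 -c "
from h import *
st()
s,e=snap('side','side3');p,d=snap('top','top3')
a=cv2.resize(s[130:210,270:350,::-1],None,fx=5,fy=5,interpolation=2)
b=cv2.resize(p[180:260,400:480,::-1],None,fx=5,fy=5,interpolation=2)
cv2.imwrite('pics/v3.png',np.hstack([a,b]))
print(e[185:197,308:322].round(3))
"
```

```text
4.75 tcp [ 0.4775 -0.3075  0.0344] jaw -86.46 zdir [ 0.01   0.007 -1.   ] F [0.4 0.3 0.8] gap 0.001 j [-36.  -2. 106.   1.  75.  51.]
[[2.493 2.504 2.456 2.263 2.256 2.267 2.253 2.256 2.25  2.259 2.501 1.993
  2.497 2.502]
 [1.946 1.933 2.489 2.261 2.273 2.253 2.257 2.248 2.269 2.25  2.501 2.001
  2.504 2.5  ]
 [1.921 1.922 1.927 1.93  1.93  1.796 1.784 1.788 1.798 1.928 1.925 1.926
  1.933 1.911]
 [1.929 1.922 1.931 1.932 1.925 1.788 1.788 1.785 1.788 1.923 1.925 1.927
  1.917 1.923]
 [1.922 1.916 1.922 1.912 1.796 1.785 1.784 1.79  1.791 1.918 1.914 1.908
  1.921 1.916]
 [1.848 1.913 1.909 1.911 1.801 1.791 1.787 1.789 1.789 1.888 1.838 1.885
  1.891 1.889]
 [1.833 1.841 1.837 1.836 1.837 1.792 1.802 1.788 1.791 1.83  1.828 1.89
  1.89  1.89 ]
 [1.827 1.835 1.836 1.831 1.829 1.795 1.792 1.796 1.796 1.836 1.833 1.887
  1.896 1.893]
 [1.818 1.834 1.826 1.819 1.815 1.804 1.798 1.792 1.8   1.817 1.82  1.893
  1.889 1.886]
 [1.806 1.809 1.815 1.817 1.815 1.803 1.793 1.79  1.8   1.823 1.816 1.851
  1.844 1.84 ]
 [1.804 1.815 1.816 1.811 1.806 1.805 1.798 1.803 1.802 1.803 1.809 1.834
  1.844 1.84 ]
 [1.803 1.806 1.802 1.798 1.806 1.801 1.803 1.796 1.801 1.803 1.803 1.837
  1.84  1.835]]
```

View pics/v3.png

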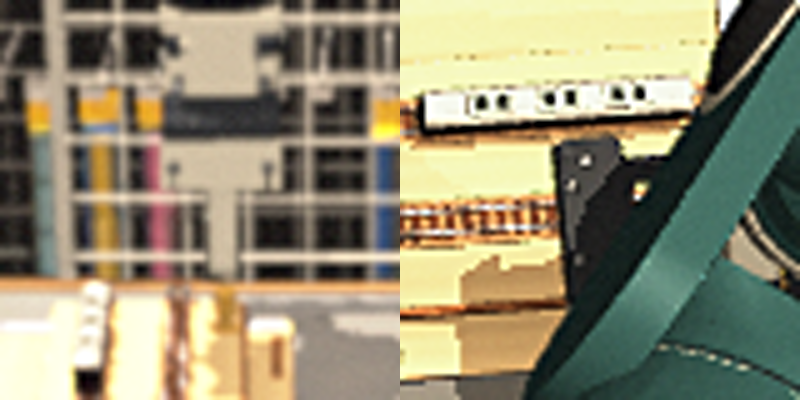

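```bash
cat >> h.py <<'E'
def proj(n,X):
    c=get_calibration(n);K=np.array(c['K']);T=np.array(c['T'])
    q=T[:3,:3].T@(np.array(X)-T[:3,3]); return K[0,2]+K[0,0]*q[0]/-q[2], K[1,2]-K[1,1]*q[1]/-q[2], -q[2]
E
python3 -c "
from h import *
print(proj('side',[.4775,-.3075,.0344]),proj('side',[.4755,-.306,.0525]),proj('side',[.4755,-.306,.03]))
s,e=load('side3')
for v in range(150,190,3): print(v,e[v,306:324].round(2))
"
```

```text
(np.float64(314.72341199557513), np.float64(192.73124497625304), np.float64(1.800674755126614)) (np.float64(315.2174953577198), np.float64(187.50218582695933), np.float64(1.790998176800056)) (np.float64(315.3617576897388), np.float64(194.23078796236337), np.float64(1.8011880476573352))
150 [1.68 1.69 1.68 1.69 1.7  1.69 1.69 1.69 1.69 1.69 1.69 1.69 1.69 1.69
 1.68 1.68 1.75 1.74]
153 [1.67 1.66 1.66 1.66 1.66 1.66 1.65 1.66 1.66 1.66 1.66 1.66 1.66 1.66
 1.66 1.66 1.66 1.65]
156 [1.64 1.65 1.65 1.64 1.65 1.65 1.65 1.64 1.65 1.65 1.65 1.65 1.65 1.65
 1.65 1.65 1.65 1.65]
159 [1.65 1.65 1.65 1.66 1.65 1.66 1.65 1.66 1.65 1.66 1.66 1.65 1.66 1.65
 1.65 1.66 1.66 1.66]
162 [1.66 1.67 1.67 1.67 1.67 1.66 1.67 1.67 1.67 1.67 1.66 1.66 1.67 1.67
 1.66 1.66 1.66 1.66]
165 [1.67 1.67 1.66 1.66 1.67 1.66 1.67 1.67 1.67 1.67 1.66 1.67 1.67 1.67
 1.67 1.67 1.67 2.46]
168 [1.97 1.97 2.47 2.46 2.45 1.74 1.75 1.75 1.74 1.74 1.74 2.22 2.45 1.97
 2.47 2.46 2.45 2.46]
171 [2.25 1.98 2.47 2.47 2.43 1.75 1.75 1.75 1.76 1.75 1.75 2.22 2.48 1.97
 2.47 2.47 2.48 2.46]
174 [2.27 1.98 2.47 2.48 2.43 1.76 1.75 1.76 1.75 1.76 1.76 2.23 2.48 1.97
 2.47 2.48 2.47 2.47]
177 [2.26 1.99 2.48 2.48 2.46 1.76 1.76 1.77 1.76 1.76 1.77 2.23 2.46 1.99
 2.5  2.47 2.47 2.48]
180 [2.27 1.99 2.49 2.5  2.46 1.77 1.76 1.76 1.77 1.76 1.77 1.78 2.49 1.99
 2.48 2.49 2.49 2.49]
183 [2.27 1.99 2.5  2.5  2.47 2.28 1.78 1.76 1.77 1.77 1.78 1.77 2.5  2.
 2.49 2.49 2.5  2.49]
186 [1.83 1.83 1.95 1.93 2.49 2.26 2.27 2.25 2.26 2.25 2.27 2.25 2.5  2.
 2.5  2.5  2.53 2.49]
189 [1.85 1.84 1.92 1.92 1.92 1.91 1.8  1.79 1.78 1.79 1.79 1.92 1.91 1.91
 1.92 1.92 1.93 1.92]
```

```bash
python3 -c "
from h import *
for f,tc in(('side1',(.4755,-.2975,.1255)),('side2',(.478,-.3097,.0434)),('side3',(.4775,-.3075,.0344))):
    s,e=load(f); print(f,'pred row of end',proj('side',tc))
    for v in range(145,196):
        w=e[v,309:321]; w=w[(w>1.6)&(w<1.8)]
        if len(w): 
            q=dep('side',314.5,v,np.median(w)); print(v,len(w),q.round(3),s[v,314],end=' | ')
    print()
"
```

```text
side1 pred row of end (np.float64(314.5525020710448), np.float64(166.09740994949732), np.float64(1.7503850054868206))
145 6 [ 0.471 -0.25   0.207] [206 188 162] | 146 6 [ 0.471 -0.248  0.205] [207 188 164] | 147 6 [ 0.471 -0.251  0.201] [204 188 158] | 148 6 [ 0.471 -0.247  0.199] [207 191 164] | 149 6 [ 0.471 -0.249  0.195] [206 188 161] | 150 6 [ 0.471 -0.248  0.193] [205 188 161] | 151 6 [ 0.471 -0.249  0.189] [206 189 161] | 152 6 [ 0.471 -0.249  0.186] [203 188 158] | 153 6 [ 0.471 -0.252  0.182] [206 189 162] | 154 6 [ 0.471 -0.251  0.179] [204 185 159] | 155 6 [ 0.471 -0.248  0.177] [205 189 160] | 156 6 [ 0.472 -0.251  0.174] [208 189 164] | 157 6 [ 0.472 -0.25   0.171] [207 189 163] | 158 6 [ 0.472 -0.25   0.168] [202 185 161] | 159 6 [ 0.472 -0.249  0.165] [187 173 148] | 160 6 [ 0.472 -0.254  0.16 ] [158 144 124] | 161 6 [ 0.473 -0.259  0.155] [115 102  87] | 187 4 [ 0.478 -0.308  0.053] [255 238 106] | 188 4 [ 0.478 -0.305  0.051] [255 231  96] | 189 5 [ 0.478 -0.302  0.049] [226 168  71] | 190 4 [ 0.478 -0.302  0.046] [183 130  53] | 191 4 [ 0.477 -0.299  0.044] [182 129
[... 4177 characters left out ...]
   0.09 ] [207 190 163] | 179 6 [ 0.476 -0.291  0.086] [207 189 162] | 180 7 [ 0.476 -0.296  0.081] [208 191 164] | 181 7 [ 0.476 -0.292  0.08 ] [211 193 166] | 182 7 [ 0.476 -0.289  0.077] [206 186 162] | 183 6 [ 0.476 -0.293  0.073] [194 181 155] | 184 6 [ 0.477 -0.297  0.068] [163 149 128] | 187 4 [ 0.478 -0.308  0.054] [221 160  79] | 188 4 [ 0.477 -0.302  0.052] [225 163  74] | 189 5 [ 0.478 -0.303  0.049] [195 143  62] | 190 4 [ 0.477 -0.301  0.046] [181 130  54] | 191 3 [ 0.478 -0.301  0.043] [184 132  58] | 192 4 [ 0.478 -0.304  0.038] [180 130  54] | 193 2 [ 0.478 -0.302  0.036] [179 131  64] | 194 2 [ 0.478 -0.297  0.034] [177 128  60] | 195 1 [ 0.478 -0.302  0.029] [185 133  58] |
```

The side view shows the finger ends at row 184.7, about z 0.066, with the whole knob visible below them. The reported TCP says 0.034, so the real fingertips are about 31 mm higher than reported. X and y agree. I'll go by the cameras: reopen, go lower, and check.

Emit:
step_arm(rows=[[[0, 0, 0], 0], [[0, 0, 0], 0], [[0, 0, 0], 0], [[0, 0, 0], 0], [[0, 0, 0], 0], [[0, 0, 0], 0]], claw=-0.2)

```text
time_s: 5.45
tcp_pos: [0.4774, -0.3075, 0.0344]
eef_rot: [-3.133, -0.097, -0.016]
force: [0.1, 0.0, -0.5]
finger_gap: 0.0438
```

Emit:
step_arm(rows=[[[0, 0, -10], 0], [[0, 0, -10], 0], [[0, 0, -5], 0], [[0, 0, 0], 0]])

```text
time_s: 5.85
tcp_pos: [0.477, -0.3072, 0.0064]
eef_rot: [-3.133, -0.097, -0.015]
force: [-0.4, 0.3, 0.6]
finger_gap: 0.0557
```

```bash
cat >> h.py <<'E'
def tip(f,c0=309,c1=321,lo=1.6,hi=1.85):
    pass
E
python3 -c "
from h import *
st()
s,e=snap('side','side4')
cv2.imwrite('pics/v4.png',cv2.resize(s[140:210,280:350,::-1],None,fx=8,fy=8,interpolation=2))
for v in range(178,197):
  w=e[v,309:321]; w=w[(w>1.6)&(w<1.8)]
  if len(w): print(v,len(w),dep('side',314.5,v,np.median(w)).round(3),s[v,314])
"
```

```text
5.85 tcp [ 0.477  -0.3072  0.0064] jaw -86.46 zdir [ 0.009  0.008 -1.   ] F [-0.4  0.3  0.6] gap 0.0557 j [-36.  -0. 108.   1.  73.  51.]
178 7 [ 0.474 -0.263  0.101] [204 188 159]
179 6 [ 0.474 -0.261  0.098] [205 191 163]
180 6 [ 0.474 -0.261  0.095] [206 189 161]
181 5 [ 0.474 -0.26   0.092] [207 192 163]
182 6 [ 0.474 -0.262  0.088] [209 189 164]
183 6 [ 0.474 -0.258  0.086] [203 184 157]
184 6 [ 0.474 -0.262  0.082] [205 187 161]
185 6 [ 0.474 -0.264  0.078] [204 186 160]
186 6 [ 0.474 -0.261  0.076] [209 191 166]
187 6 [ 0.474 -0.262  0.072] [203 187 161]
188 6 [ 0.475 -0.267  0.067] [202 188 160]
189 6 [ 0.475 -0.263  0.065] [206 188 162]
190 6 [ 0.475 -0.266  0.061] [204 186 160]
191 6 [ 0.475 -0.263  0.059] [205 189 163]
192 6 [ 0.475 -0.26   0.056] [206 190 161]
193 6 [ 0.475 -0.261  0.053] [205 188 160]
194 6 [ 0.475 -0.265  0.048] [197 182 156]
195 6 [ 0.475 -0.266  0.044] [180 167 145]
196 7 [ 0.475 -0.268  0.04 ] [182 159 132]
```

View pics/v4.png

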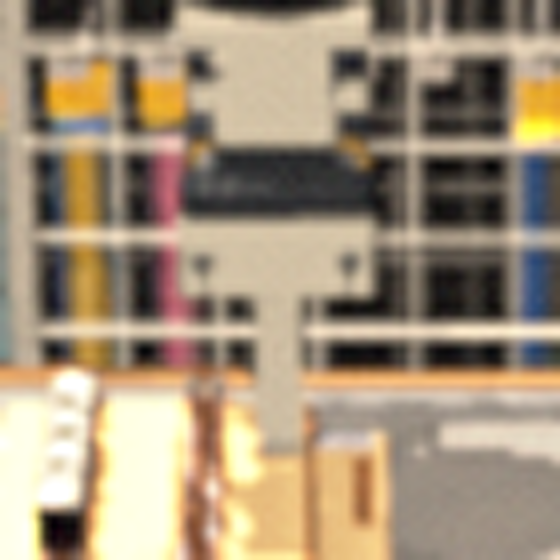

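The finger end is now at row 196, about z 0.038, in front of the knob. That confirms the offset of about 31 mm. Closing now.

Emit:
step_arm(rows=[[[0, 0, -3], 0], [[0, 0, 0], 0], [[0, 0, 0], 0], [[0, 0, 0], 0], [[0, 0, 0], 0], [[0, 0, 0], 0], [[0, 0, 0], 0], [[0, 0, 0], 0]], claw=1)

```text
time_s: 6.7
tcp_pos: [0.4776, -0.3078, 0.0044]
eef_rot: [-3.134, -0.097, -0.017]
force: [1.0, -1.2, -0.5]
finger_gap: 0.0138
```

The knob is gripped. I'll push along the sliding direction (cos 3.2°, sin 3.2°).

Emit:
step_arm(rows=[[[4, 0.2, 0], 0], [[5, 0.3, 0], 0], [[5, 0.3, 0], 0], [[5, 0.3, 0], 0], [[5, 0.3, 0], 0], [[3, 0.2, 0], 0], [[0, 0, 0], 0]])

```text
time_s: 7.4
tcp_pos: [0.507, -0.3061, 0.0044]
eef_rot: [-3.134, -0.097, -0.015]
force: [-1.4, -0.9, 0.4]
finger_gap: 0.0139
```

Emit:
step_arm(rows=[[[2, 0.1, 0], 0], [[2, 0.1, 0], 0], [[0, 0, 0], 0]])

```text
time_s: 7.7
tcp_pos: [0.5114, -0.3059, 0.0044]
eef_rot: [-3.134, -0.097, -0.016]
force: [0.8, -1.1, -0.9]
finger_gap: 0.0137
```

Emit:
step_arm(rows=[[[2, 0.1, 0], 0], [[0, 0, 0], 0]])

```text
time_s: 7.9
tcp_pos: [0.5128, -0.3058, 0.0044]
eef_rot: [-3.134, -0.097, -0.013]
force: [-3.0, -1.0, 2.3]
finger_gap: 0.0137
```

Emit:
step_arm(rows=[[[2, 0.1, 0], 0], [[0, 0, 0], 0]])

```text
time_s: 8.1
tcp_pos: [0.5126, -0.3058, 0.0043]
eef_rot: [-3.133, -0.096, -0.005]
force: [1.7, 0.9, 0.2]
finger_gap: 0.0137
```

Emit:
step_arm(rows=[[[3, 0.1, 0], 0], [[0, 0, 0], 0]])

```text
time_s: 8.3
tcp_pos: [0.5126, -0.3058, 0.0043]
eef_rot: [-3.132, -0.096, 0.006]
force: [2.5, 0.9, 0.8]
finger_gap: 0.0139
```

```bash
python3 -c "
from h import *
o=st(); print(o['moment'])
p,d=snap('top','top5');s,e=snap('side','side5')
a=cv2.resize(p[170:260,320:470,::-1],(600,360),interpolation=2)
b=cv2.resize(s[180:260,280:330,::-1],(225,360),interpolation=2)
cv2.imwrite('pics/v5.png',cv2.resize(np.hstack([a,b]),(800,349)))
"
```

```text
8.3 tcp [ 0.5126 -0.3058  0.0043] jaw -86.5 zdir [-0.004  0.008 -1.   ] F [2.5 0.9 0.8] gap 0.0139 j [-33.   4. 103.   0.  73.  53.]
[ 0.14058254 -0.27899277  0.01266198]
```

View pics/v5.png

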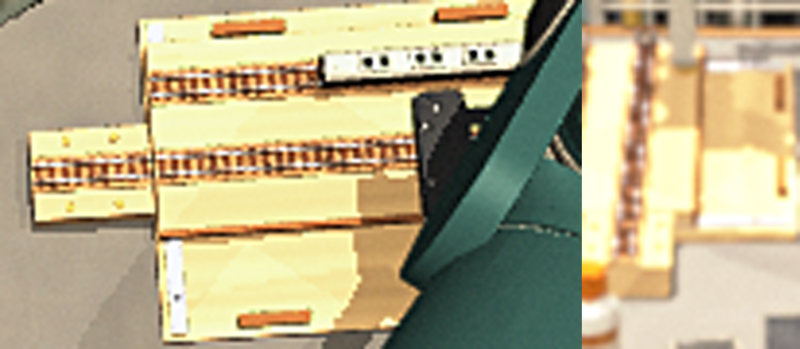

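The front road now meets the lead, at about (152,163) in the picture. I'll measure the residual offset.

```bash
python3 -c "
from m import *
p,d=load('top5')
# coarse px: lead (328,215)->(358,213); road (362,212.7)->(422,208)
for i in range(2):
  a,s=roadline(p,(361,211.5,424,208),6,(362,423));b,s2=roadline(p,(328.4,214.5,358.6,212.7),6,(330,357))
print(a,s,b,s2)
t=a[0]-a[1];n=np.array([t[1],-t[0]])/np.hypot(t[0],t[1]); print('yaw',np.degrees(np.arctan2(-t[0],t[1])))
m=(b[0]+b[1])/2; print('off',n@(m-a[0])[:2], n@(b[1]-a[0])[:2])
cy=np.radians(3.17);n=np.array([np.cos(cy),np.sin(cy)]);print('off w/ 3.17', n@(m-(a[0]+a[1])/2)[:2])
"
```

```text
[array([ 0.5274096 , -0.08052673,  0.029     ]), array([ 0.5352031, -0.230696 ,  0.029    ])] 0.5148380671119627 [array([ 0.52246935, -0.00296576,  0.029     ]), array([ 0.52683203, -0.07480747,  0.029     ])] 0.587444634638632
yaw 2.9708759790656014
off -0.0005970701421080148 -0.0002803798558186614
off w/ 3.17 -0.00019075205172586549
```

The deck is home to within about 0.5 mm. Release the knob and rise.

Emit:
step_arm(rows=[[[0, 0, 0], 0], [[0, 0, 0], 0], [[0, 0, 0], 0], [[0, 0, 0], 0], [[0, 0, 0], 0], [[0, 0, 0], 0]], claw=-0.2)

```text
time_s: 9.0
tcp_pos: [0.5141, -0.3055, 0.0043]
eef_rot: [-3.133, -0.096, 0.001]
force: [1.1, 0.6, -0.8]
finger_gap: 0.0543
```

Emit:
step_arm(rows=[[[0, 0, 10], 0], [[0, 0, 20], 0], [[0, 0, 30], 0], [[0, 0, 40], 0], [[0, 0, 40], 0]])

```text
time_s: 9.5
tcp_pos: [0.5111, -0.3035, 0.1454]
eef_rot: [-3.127, -0.096, 0.012]
force: [0.2, 0.5, 0.3]
finger_gap: 0.0558
```

```bash
python3 -c "
from h import *
o=st()"
```

```text
9.5 tcp [ 0.5111 -0.3035  0.1454] jaw -86.48 zdir [-0.008  0.012 -1.   ] F [0.2 0.5 0.3] gap 0.0558 j [-33.  -2.  96.   0.  87.  53.]
```

Emit:
step_arm(rows=[[[-4, 15, 10], 8.5], [[-6, 30, 10], 8.5], [[-6, 34, 10], 8.5], [[-6, 34, 0], 8.5], [[-6, 34, 0], 8.5], [[-6, 34, 0], 8.5], [[-6, 34, 0], 8.5], [[-6, 34, 0], 8.5]])

```text
time_s: 10.3
tcp_pos: [0.4641, -0.0506, 0.1912]
eef_rot: [-2.535, -1.855, -0.002]
force: [-0.4, 0.9, 1.0]
finger_gap: 0.0554
```

Emit:
step_arm(rows=[[[-2, 34, 0], 8.5], [[-2, 34, 0], 8.5], [[-2, 34, 0], 8.5], [[-2, 34, 0], 8.5], [[-2, 34, 0], 8.5], [[0, 34, 0], 8.5], [[0, 34, 0], 8.5], [[0, 30, 0], 8.5]])

```text
time_s: 11.1
tcp_pos: [0.4504, 0.2289, 0.1998]
eef_rot: [1.042, 2.959, 0.015]
force: [0.3, -0.3, 0.2]
finger_gap: 0.0561
```

```bash
python3 -c "
from h import *
o=st()"
```

```text
11.1 tcp [0.4504 0.2289 0.1998] jaw 51.19 zdir [ 0.007  0.007 -1.   ] F [ 0.3 -0.3  0.2] gap 0.0561 j [ 24. -15. 103.   0.  92. -27.]
```

Emit:
step_arm(rows=[[[1, 30, -20], 8], [[1, 30, -30], 8], [[0, 4, -30], 0], [[0, 0, -25], 0], [[0, 0, 0], 0]])

```text
time_s: 11.6
tcp_pos: [0.4514, 0.3, 0.0964]
eef_rot: [0.584, 3.08, 0.023]
force: [-1.8, -0.1, 0.6]
finger_gap: 0.0562
```

```bash
python3 -c "
from h import *
o=st()
p,d=snap('top','top6');s,e=snap('side','side6')
a=cv2.resize(p[190:290,160:280,::-1],None,fx=4,fy=4,interpolation=2)
b=cv2.resize(s[190:340,240:360,::-1],(320,400),interpolation=2)
cv2.imwrite('pics/v6.png',np.hstack([a,b]))
"
```

```text
11.6 tcp [0.4514 0.3    0.0964] jaw 68.53 zdir [ 0.009  0.013 -1.   ] F [-1.8 -0.1  0.6] gap 0.0562 j [ 31.  -8. 106.   0.  81. -38.]
```

View pics/v6.png

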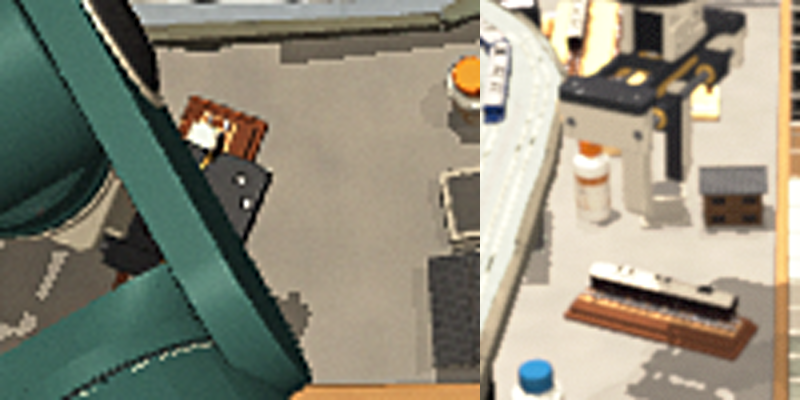

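```bash
python3 -c "
from h import *
print(tri(201.58,244.6,308.9,296.5))
for z in(.0195,.0455): print(proj('side',[.4538,.2927,z]))
p,d=load('top0')
# plinth brown mask
h=cv2.cvtColor(p,cv2.COLOR_RGB2HSV)[205:290,175:235]
m=((h[...,1]>110)&(h[...,2]>35)&((h[...,0]<15)|(h[...,0]>170))).astype(np.uint8)
m=cv2.morphologyEx(m,cv2.MORPH_CLOSE,np.ones((9,9)))
n,l,s,c=cv2.connectedComponentsWithStats(m);k=1+np.argmax(s[1:,4])
r=cv2.minAreaRect((np.argwhere(l==k)[:,::-1]+[175,205]).astype(np.float32));print(r)
b=[onz('top',*q,.010) for q in cv2.boxPoints(r)];print(np.round(b,4));print(np.mean(b,0))
s,e=load('side0')
g=s[285:315,270:345].astype(int)
cv2.imwrite('pics/c.png',cv2.resize(s[278:325,265:350,::-1],None,fx=9,fy=9,interpolation=0))
pr=d[210:285,180:230]
"
```

```text
(array([0.45209668, 0.2939001 , 0.04057885]), np.float64(0.0035710008786998064))
(np.float64(307.60238998675743), np.float64(304.1796790102283), np.float64(1.2723763590250556))
(np.float64(307.2930683580427), np.float64(294.15997188363747), np.float64(1.260601397145533))
((204.73304748535156, 246.89178466796875), (20.814064025878906, 65.42278289794922), 22.06789779663086)
[[0.3901 0.3436 0.01  ]
 [0.536  0.2884 0.01  ]
 [0.5162 0.2416 0.01  ]
 [0.3711 0.2975 0.01  ]]
[0.45335203 0.29280693 0.01      ]
```

View pics/c.png

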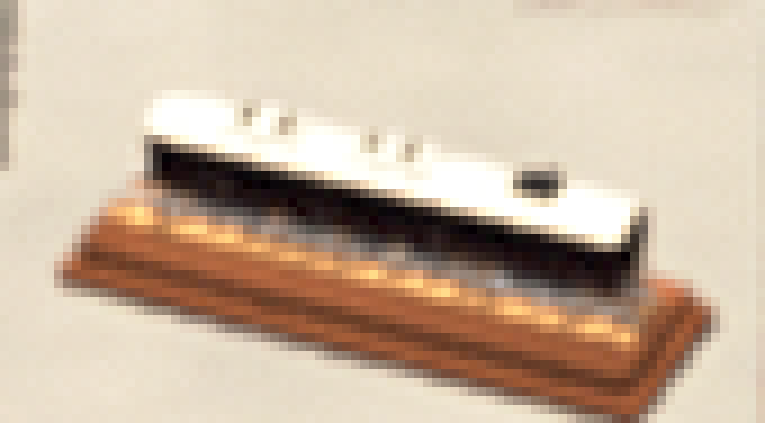

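```bash
python3 -c "
from h import *
s,e=load('side6')
cv2.imwrite('pics/c2.png',cv2.resize(s[225:285,270:330,::-1],None,fx=9,fy=9,interpolation=0))
for u in(295,297,299,301,311,313,315,317):
  print(u)
  for v in range(250,282,2):
    q=dep('side',u,v,e[v,u]); print(v,q.round(3),end=' ')
  print()
"
```

```text
295
250 [0.471 0.342 0.181] 252 [0.472 0.34  0.175] 254 [0.472 0.339 0.17 ] 256 [0.472 0.337 0.164] 258 [0.472 0.34  0.161] 260 [0.472 0.339 0.156] 262 [0.472 0.341 0.153] 264 [0.473 0.337 0.146] 266 [0.473 0.34  0.143] 268 [0.473 0.339 0.137] 270 [0.499 0.116 0.003] 272 [0.499 0.124 0.001] 274 [0.498 0.133 0.001] 276 [ 0.497  0.137 -0.002] 278 [0.496 0.152 0.001] 280 [0.495 0.165 0.003] 
297
250 [0.467 0.346 0.183] 252 [0.467 0.342 0.176] 254 [0.467 0.345 0.174] 256 [0.467 0.343 0.168] 258 [0.468 0.339 0.161] 260 [0.468 0.343 0.158] 262 [0.468 0.34  0.152] 264 [0.469 0.337 0.146] 266 [0.469 0.339 0.142] 268 [0.469 0.339 0.138] 270 [ 0.495  0.11  -0.001] 272 [0.494 0.123 0.001] 274 [0.492 0.136 0.003] 276 [0.492 0.143 0.002] 278 [0.491 0.151 0.001] 280 [0.49  0.161 0.001] 
299
250 [0.463 0.342 0.181] 252 [0.463 0.345 0.178] 254 [0.463 0.344 0.173] 256 [0.463 0.345 0.169] 258 [0.464 0.342 0.162] 260 [0.464 0.338 0.156] 262 [0.464 0.342 0.154] 264 [0.464 0.342 0.149] 266 [0.464 0.34  0.143] 268 [0.464 0.341 0.139] 270 [0.466 0.333 0.129] 272 [0.489 0.122 0.001] 274 [0.488 0.134 0.002] 
[... 1331 characters left out ...]
.436 0.278 0.132] 258 [0.436 0.279 0.128] 260 [0.449 0.114 0.031] 262 [0.449 0.122 0.03 ] 264 [0.448 0.133 0.03 ] 266 [0.448 0.127 0.021] 268 [0.448 0.127 0.016] 270 [0.448 0.131 0.012] 272 [0.449 0.129 0.006] 274 [0.448 0.132 0.002] 276 [0.448 0.141 0.001] 278 [ 0.447  0.148 -0.   ] 280 [0.447 0.159 0.   ] 
317
250 [0.432 0.271 0.143] 252 [0.432 0.272 0.139] 254 [0.433 0.268 0.132] 256 [0.432 0.273 0.13 ] 258 [0.449 0.051 0.001] 260 [ 0.448  0.055 -0.002] 262 [0.447 0.069 0.   ] 264 [0.446 0.084 0.003] 266 [0.446 0.097 0.004] 268 [0.446 0.1   0.   ] 270 [0.444 0.117 0.004] 272 [0.444 0.127 0.004] 274 [0.443 0.135 0.003] 276 [0.443 0.146 0.004] 278 [0.442 0.15  0.001] 280 [0.442 0.16  0.001]
```

View pics/c2.png

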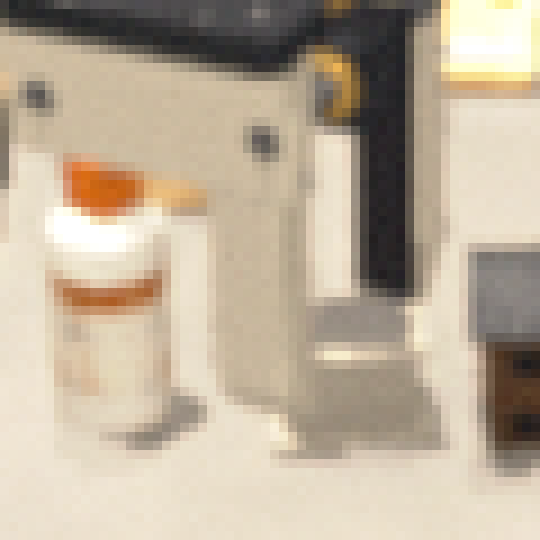

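Emit:
step_arm(rows=[[[1, -4, -20], -0.5], [[1, -3, -20], 0], [[0, 0, -20], 0], [[0, 0, -10], 0], [[0, 0, 0], 0]])

```text
time_s: 12.2
tcp_pos: [0.4598, 0.2943, 0.0401]
eef_rot: [0.601, 3.062, 0.042]
force: [-0.4, 0.4, 0.2]
finger_gap: 0.0555
```

```bash
python3 -c "
from h import *
o=st()
s,e=snap('side','side7')
cv2.imwrite('pics/v7.png',cv2.resize(s[250:335,260:350,::-1],None,fx=7,fy=7,interpolation=2))
"
```

```text
12.2 tcp [0.4598 0.2943 0.0401] jaw 67.8 zdir [ 0.025  0.022 -0.999] F [-0.4  0.4  0.2] gap 0.0555 j [ 30.  -6. 110.   0.  75. -38.]
```

View pics/v7.png

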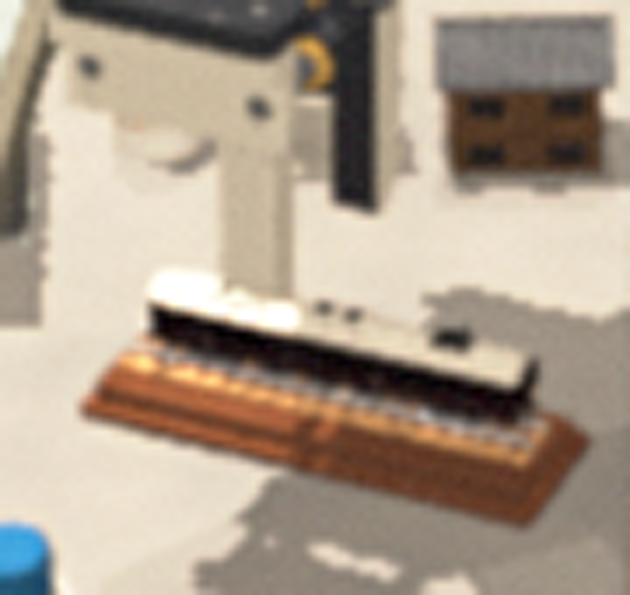

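```bash
python3 -c "
from h import *
print(proj('side',[.468,.327,.071]),proj('side',[.461,.312,.0255]))
s,e=load('side7')
for u in(294,296,298,300):
  print(u,[(v,dep('side',u,v,e[v,u]).round(3).tolist()) for v in range(282,298,2)])
"
```

```text
(np.float64(298.9975262201202), np.float64(292.58055046283016), np.float64(1.219616107234858)) (np.float64(303.52864357760416), np.float64(306.74314912514143), np.float64(1.253037614327178))
294 [(282, [0.476, 0.337, 0.103]), (284, [0.477, 0.331, 0.094]), (286, [0.477, 0.332, 0.09]), (288, [0.477, 0.333, 0.086]), (290, [0.478, 0.331, 0.08]), (292, [0.483, 0.29, 0.048]), (294, [0.483, 0.291, 0.044]), (296, [0.483, 0.291, 0.039])]
296 [(282, [0.473, 0.334, 0.101]), (284, [0.472, 0.338, 0.099]), (286, [0.473, 0.333, 0.091]), (288, [0.473, 0.334, 0.086]), (290, [0.474, 0.331, 0.08]), (292, [0.475, 0.324, 0.07]), (294, [0.479, 0.29, 0.044]), (296, [0.479, 0.294, 0.041])]
298 [(282, [0.468, 0.337, 0.103]), (284, [0.468, 0.337, 0.098]), (286, [0.469, 0.336, 0.093]), (288, [0.469, 0.336, 0.088]), (290, [0.469, 0.336, 0.083]), (292, [0.469, 0.333, 0.076]), (294, [0.474, 0.291, 0.044]), (296, [0.474, 0.299, 0.044])]
300 [(282, [0.465, 0.33, 0.099]), (284, [0.465, 0.331, 0.095]), (286, [0.465, 0.335, 0.092]), (288, [0.465, 0.331, 0.085]), (290, [0.465, 0.333, 0.081]), (292, [0.465, 0.331, 0.075]), (294, [0.47, 0.29, 0.044]), (296, [0.469, 0.298, 0.044])]
```

Emit:
step_arm(rows=[[[-3, -1, -2], 0], [[-2, 0, -5], 0], [[0, 0, -5], 0], [[0, 0, 0], 0]])

```text
time_s: 12.65
tcp_pos: [0.4561, 0.2942, 0.0319]
eef_rot: [0.6, 3.058, 0.047]
force: [0.8, 0.3, 0.2]
finger_gap: 0.0561
```

```bash
python3 -c "
from h import *
st()"
```

```text
12.65 tcp [0.4561 0.2942 0.0319] jaw 67.8 zdir [ 0.03   0.025 -0.999] F [0.8 0.3 0.2] gap 0.0561 j [ 30.  -6. 111.   0.  73. -38.]
```

Emit:
step_arm(rows=[[[-1, -1, -15], 0], [[-1, 0, -13], 0], [[0, 0, 0], 0]])

```text
time_s: 12.95
tcp_pos: [0.4537, 0.293, 0.0012]
eef_rot: [0.6, 3.058, 0.047]
force: [-0.1, -0.4, -0.3]
finger_gap: 0.0554
```

```bash
python3 -c "
from h import *
st()
s,e=snap('side','side8')
cv2.imwrite('pics/v8.png',cv2.resize(s[250:335,260:350,::-1],None,fx=7,fy=7,interpolation=2))
for u in range(298,310,2):
  print(u,[(v,dep('side',u,v,e[v,u]).round(3).tolist()) for v in range(292,312,3)])
"
```

```text
12.95 tcp [0.4537 0.293  0.0012] jaw 67.81 zdir [ 0.03   0.025 -0.999] F [-0.1 -0.4 -0.3] gap 0.0554 j [ 30.  -5. 113.   0.  70. -38.]
298 [(292, [0.469, 0.333, 0.076]), (295, [0.47, 0.333, 0.069]), (298, [0.47, 0.331, 0.06]), (301, [0.47, 0.334, 0.054]), (304, [0.471, 0.33, 0.044]), (307, [0.474, 0.3, 0.017]), (310, [0.474, 0.307, 0.013])]
300 [(292, [0.465, 0.335, 0.077]), (295, [0.465, 0.334, 0.069]), (298, [0.466, 0.332, 0.061]), (301, [0.466, 0.334, 0.055]), (304, [0.467, 0.329, 0.043]), (307, [0.467, 0.329, 0.036]), (310, [0.469, 0.308, 0.014])]
302 [(292, [0.461, 0.335, 0.077]), (295, [0.461, 0.335, 0.07]), (298, [0.461, 0.336, 0.063]), (301, [0.461, 0.337, 0.057]), (304, [0.461, 0.337, 0.049]), (307, [0.462, 0.338, 0.042]), (310, [0.465, 0.308, 0.014])]
304 [(292, [0.457, 0.329, 0.074]), (295, [0.457, 0.329, 0.066]), (298, [0.458, 0.33, 0.059]), (301, [0.458, 0.328, 0.051]), (304, [0.458, 0.33, 0.045]), (307, [0.458, 0.33, 0.037]), (310, [0.461, 0.304, 0.011])]
306 [(292, [0.465, 0.209, -0.002]), (295, [0.456, 0.297, 0.046]), (298, [0.456, 0.303, 0.043]), (301, [0.456, 0.304, 0.035]), (304, [0.456, 0.307, 0.029]), (307, [0.457, 0.3, 0.017]), (310, [0.456, 0.306, 0.013])]
308 [(292, [0.46, 0.211, -0.001]), (295, [0.452, 0.298, 0.047]), (298, [0.452, 0.302, 0.042]), (301, [0.451, 0.307, 0.038]), (304, [0.452, 0.301, 0.026]), (307, [0.452, 0.301, 0.018]), (310, [0.452, 0.307, 0.014])]
```

View pics/v8.png

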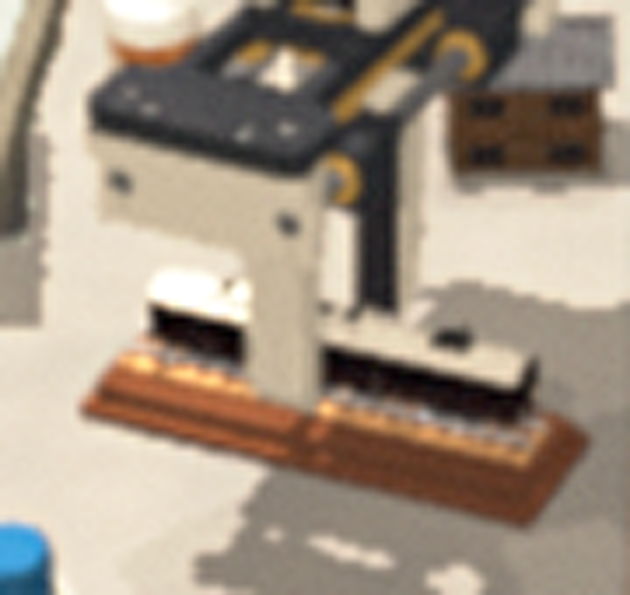

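The fingers straddle the car at mid-length, with tips at about 33 mm. I'll go down 7 mm more and close.

Emit:
step_arm(rows=[[[0, 0, -4], 0], [[0, 0, -3], 0], [[0, 0, 0], 0], [[0, 0, 0], 0], [[0, 0, 0], 0], [[0, 0, 0], 0]], claw=0.2)

```text
time_s: 13.6
tcp_pos: [0.4545, 0.2935, -0.0048]
eef_rot: [0.6, 3.057, 0.048]
force: [-0.9, -0.0, 0.2]
finger_gap: 0.037
```

Emit:
step_arm(rows=[[[0, 0, 0], 0], [[0, 0, 0], 0], [[0, 0, 0], 0], [[0, 0, 0], 0], [[0, 0, 0], 0], [[0, 0, 0], 0]], claw=1)

```text
time_s: 14.2
tcp_pos: [0.4547, 0.2936, -0.0044]
eef_rot: [0.6, 3.057, 0.049]
force: [0.1, 0.1, -0.5]
finger_gap: 0.0183
```

```bash
python3 -c "
from h import *
st()
s,e=snap('side','side9')
cv2.imwrite('pics/v9.png',cv2.resize(s[250:335,260:350,::-1],None,fx=7,fy=7,interpolation=2))
"
```

```text
14.2 tcp [ 0.4547  0.2936 -0.0044] jaw 67.81 zdir [ 0.032  0.026 -0.999] F [ 0.1  0.1 -0.5] gap 0.0183 j [ 30.  -5. 113.   0.  70. -38.]
```

View pics/v9.png

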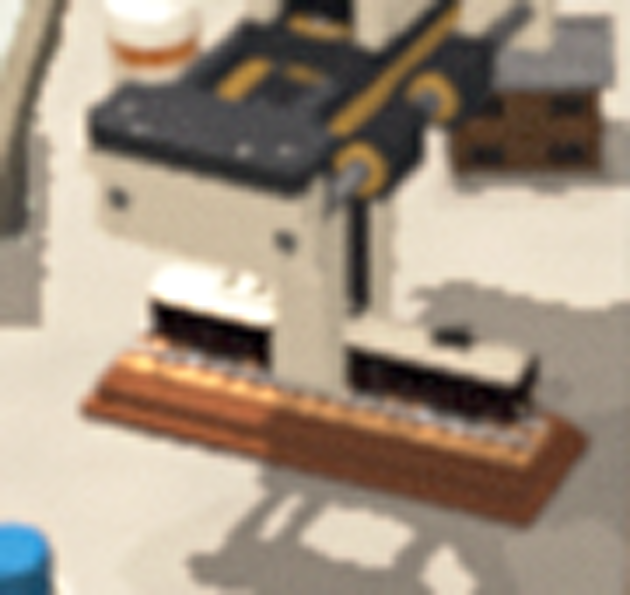

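Gripped at 18.3 mm. Lifting.

Emit:
step_arm(rows=[[[0, 0, 8], 0], [[0, 0, 15], 0], [[0, 0, 20], 0], [[0, 0, 25], 0], [[0, 0, 25], 0], [[0, 0, 25], 0], [[0, 0, 15], 0], [[0, 0, 0], 0]])

```text
time_s: 15.05
tcp_pos: [0.454, 0.2932, 0.1411]
eef_rot: [0.6, 3.054, 0.052]
force: [0.6, -0.3, -1.6]
finger_gap: 0.0183
```

```bash
python3 -c "
from h import *
st()
s,e=snap('side','side10')
cv2.imwrite('pics/v10.png',cv2.resize(s[180:335,240:370,::-1],None,fx=4,fy=4,interpolation=2))
"
```

```text
15.05 tcp [0.454  0.2932 0.1411] jaw 67.81 zdir [ 0.034  0.027 -0.999] F [ 0.6 -0.3 -1.6] gap 0.0183 j [ 30. -11. 105.   0.  84. -38.]
```

View pics/v10.png

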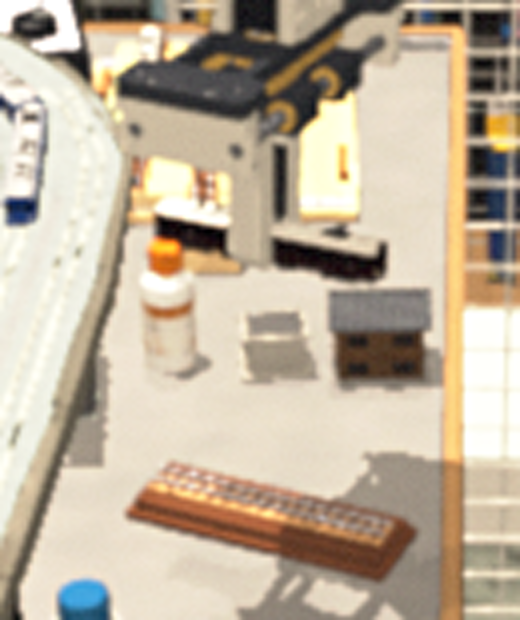

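Emit:
step_arm(rows=[[[0, -15, 8], -4], [[0, -30, 8], -6], [[0, -36, 0], -6], [[0, -36, 0], -6], [[0, -36, 0], -6], [[0, -36, 0], -6], [[0, -36, 0], -6], [[4, -36, 0], -6]])

```text
time_s: 15.9
tcp_pos: [0.4523, 0.0255, 0.1449]
eef_rot: [1.776, 2.559, 0.02]
force: [1.3, 0.2, -1.9]
finger_gap: 0.0184
```

Emit:
step_arm(rows=[[[10, -36, 0], -5], [[12, -36, 0], -5], [[14, -36, 0], -4], [[14, -34, 0], -2], [[14, -28, 0], 0], [[6, -16, 0], 0], [[0, 0, 0], 0]])

```text
time_s: 16.6
tcp_pos: [0.5198, -0.1716, 0.1348]
eef_rot: [2.145, 2.271, 0.006]
force: [0.0, 0.3, 0.0]
finger_gap: 0.0182
```

```bash
python3 -c "
from h import *
st()"
```

```text
16.6 tcp [ 0.5198 -0.1716  0.1348] jaw 3.29 zdir [ 0.016 -0.009 -1.   ] F [0.  0.3 0. ] gap 0.0182 j [-21.  -9. 103.  -0.  85. -24.]
```

Emit:
step_arm(rows=[[[5, -15, 0], 0], [[6, -20, -10], 0], [[3, -8, -15], 0], [[0, 0, -15], 0], [[0, 0, -8], 0], [[0, 0, 0], 0]])

```text
time_s: 17.2
tcp_pos: [0.5329, -0.2127, 0.0815]
eef_rot: [2.143, 2.278, 0.006]
force: [0.5, 0.9, -0.8]
finger_gap: 0.0181
```

```bash
python3 -c "
from h import *
st()
p,d=snap('top','top11');s,e=snap('side','side11')
a=cv2.resize(p[170:260,320:470,::-1],(600,360),interpolation=2)
b=cv2.resize(s[170:260,270:330,::-1],(240,360),interpolation=2)
cv2.imwrite('pics/v11.png',cv2.resize(np.hstack([a,b]),(800,343)))
"
```

```text
17.2 tcp [ 0.5329 -0.2127  0.0815] jaw 3.49 zdir [ 0.013 -0.007 -1.   ] F [ 0.5  0.9 -0.8] gap 0.0181 j [-24.  -4. 103.  -0.  79. -28.]
```

View pics/v11.png

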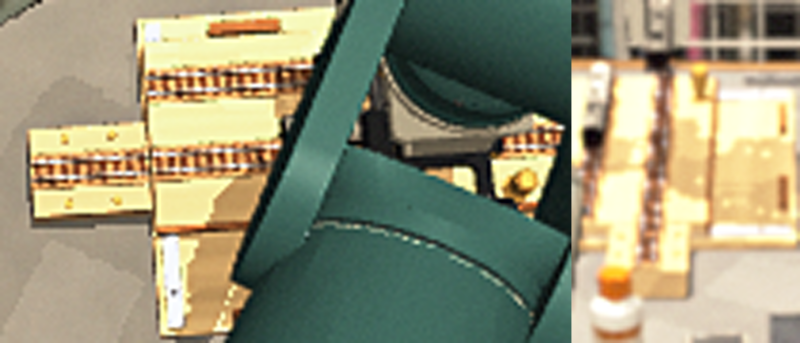

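The top view is blocked by the arm, but the side view shows the road clearly. I'll descend closer and align from the side camera.

Emit:
step_arm(rows=[[[0, 0, -15], 0], [[0, 0, -15], 0], [[0, 0, -12], 0], [[0, 0, -3], 0], [[0, 0, 0], 0]])

```text
time_s: 17.8
tcp_pos: [0.5336, -0.2122, 0.0349]
eef_rot: [2.14, 2.277, 0.007]
force: [-0.3, 0.1, -0.5]
finger_gap: 0.0185
```

```bash
python3 -c "
from h import *
st()
s,e=snap('side','side12')
cv2.imwrite('pics/v12.png',cv2.resize(s[150:235,260:345,::-1],None,fx=7,fy=7,interpolation=2))
"
```

```text
17.8 tcp [ 0.5336 -0.2122  0.0349] jaw 3.56 zdir [ 0.016 -0.008 -1.   ] F [-0.3  0.1 -0.5] gap 0.0185 j [-24.  -2. 106.  -0.  75. -28.]
```

View pics/v12.png

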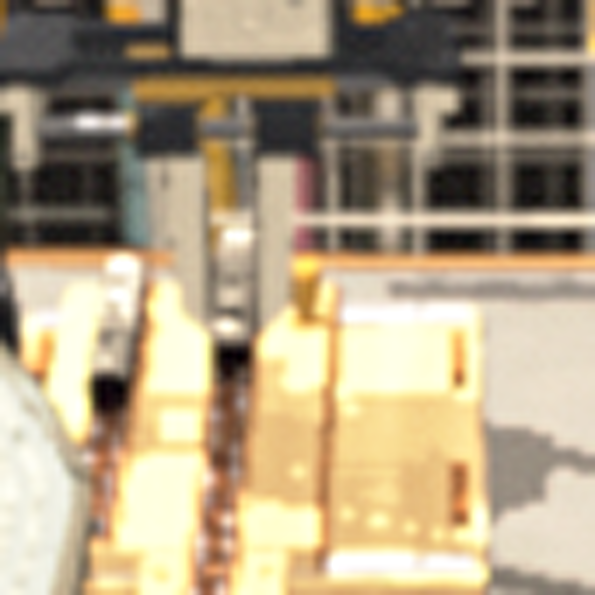

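```bash
cat > al.py <<'E'
from h import *
import sys
def run(f,zr,show=True):
    s,e=load(f); g=s.astype(int)
    L=[]
    for v in range(206,228):   # rails: dark/brown vs bright ply
        u0=294-0.13*(v-200); us=np.arange(int(u0-7),int(u0+8)); b=g[v,us,2]
        ref=np.percentile(b,85); w=np.clip(ref-b-25,0,None).astype(float)
        if w.sum()>60: L.append(onz('side',(w*us).sum()/w.sum(),v,.0295))
    L=np.array(L); k=np.polyfit(L[:,1],L[:,0],1); r=L[:,0]-np.polyval(k,L[:,1]); ok=abs(r)<2*r.std(); k=np.polyfit(L[ok,1],L[ok,0],1)
    print('rail line slope deg',np.degrees(np.arctan(-k[0])),'x at y=-.216',np.polyval(k,-.216),'res',r.std(),L[:,1].min(),L[:,1].max())
    return s,e,k
if __name__=='__main__':
    s,e,k=run(sys.argv[1],0)
    for v in range(176,206):
        print(v,' '.join(f'{a:3d}' for a in s[v,284:306].mean(1).astype(int)),'|',e[v,288:301].round(2))
E
python3 al.py side12
```

```text
rail line slope deg 3.0609034935600454 x at y=-.216 0.5349761795883109 res 0.0024149633557978803 -0.215567808626983 -0.07271720516703084
176 173 187 190 191 182 146 144 133 109 103 108 118 110 167 189 191 189 187 152 117  90  68 | [1.67 2.24 2.26 2.25 2.27 2.25 2.26 1.98 2.5  1.67 1.67 1.67 1.67]
177 182 189 188 189 177 132 136 132 111 103 113 122 127 170 188 190 191 185 153 118  90  65 | [1.67 1.68 2.26 2.25 2.25 2.25 2.26 1.99 1.67 1.67 1.66 1.67 1.67]
178 183 188 187 189 178 129 135 131 110 106 113 121 130 174 191 189 190 189 152 119  90  64 | [1.67 1.67 2.27 2.25 2.26 2.26 2.27 1.99 1.67 1.67 1.66 1.67 1.67]
179 183 189 188 189 177 132 143 150 129 126 128 141 138 174 186 187 191 187 161 126  96  73 | [1.67 1.67 2.27 2.27 2.26 2.25 2.27 1.99 1.67 1.67 1.67 1.68 1.67]
180 186 188 190 189 175 139 175 189 180 173 178 183 149 173 186 187 190 199 190 166 148 139 | [1.67 1.68 2.25 2.25 2.26 2.25 2.26 1.99 1.67 1.67 1.67 1.68 1.68]
181 185 188 187 193 176 140 186 204 204 202 204 199 147 165 188 187 191 201 207 201 199 192 | [1.67 1.68 1.99 1.99 1.99 1.99 1.99 2.   1.67 1.68 1.67 1.67 1.6
[... 3166 characters left out ...]
 1.64 1.64 1.64 1.65 1.64 1.63 1.75 1.77 1.77 1.77 1.77]
202 246 247 247 248 247 227 129  44  16  31  52  68 133 191 204 200 213 238 243 244 245 244 | [1.77 1.76 1.64 1.64 1.64 1.64 1.64 1.65 1.75 1.76 1.77 1.76 1.75]
203 246 247 247 248 248 227 138  68  23  47  82  88 138 190 204 206 223 239 244 244 246 244 | [1.76 1.65 1.64 1.64 1.64 1.64 1.65 1.65 1.75 1.75 1.75 1.76 1.76]
204 247 247 248 249 248 227 139  74  58  68  87  87 142 191 206 211 231 242 245 245 243 238 | [1.75 1.64 1.64 1.65 1.65 1.64 1.65 1.64 1.75 1.74 1.75 1.75 1.75]
205 244 245 245 246 243 220 148  98  72  86 115 115 150 190 206 205 218 235 239 238 228 217 | [1.74 1.74 1.73 1.73 1.74 1.73 1.74 1.73 1.73 1.74 1.74 1.74 1.75]
```

```bash
python3 -c "
from al import *
s,e,k=run('side12',0)
for v in (197.8,201,204.7):
  q=dep('side',292.9,v,1.64); print(v,q.round(4),'rail x there',np.polyval(k,q[1]).round(4),'dx',(q[0]-np.polyval(k,q[1])).round(4))
# roof centre cols (bright roof between fingers)
for v in (191,192,196): 
  q=dep('side',292.5,v,e[v,290:296].mean());print(q)
# lead end/deck left edge in side: project deck mid
"
```

```text
rail line slope deg 3.0609034935600454 x at y=-.216 0.5349761795883109 res 0.0024149633557978803 -0.215567808626983 -0.07271720516703084
197.8 [ 0.5279 -0.1482  0.0848] rail x there 0.5313 dx -0.0035
201 [ 0.5278 -0.1441  0.0767] rail x there 0.5311 dx -0.0033
204.7 [ 0.5277 -0.1393  0.0673] rail x there 0.5309 dx -0.0032
[ 0.53402079 -0.19782545  0.0850286 ]
[ 0.5335669  -0.19290008  0.08393165]
[ 0.53062794 -0.16361354  0.0837436 ]
```

```bash
python3 -c "
from al import *
s,e,k=run('side12',0)
for v in (172,176,178):
  w=s[v,276:310].mean(1).astype(int);print(v,list(zip(range(276,310),w)))
  dd=np.r_[e[v,283:288],e[v,298:303]]
  for c in (292.6,292.9): q=dep('side',c,v,np.median(dd)+.006);print(c,q.round(4),'dx rail at same y',(q[0]-np.polyval(k,q[1])).round(4), 'at z-independent')
o=observe()['tcp_pos'];print(o)
"
```

```text
rail line slope deg 3.0609034935600454 x at y=-.216 0.5349761795883109 res 0.0024149633557978803 -0.215567808626983 -0.07271720516703084
172 [(276, np.int64(74)), (277, np.int64(103)), (278, np.int64(115)), (279, np.int64(95)), (280, np.int64(82)), (281, np.int64(93)), (282, np.int64(103)), (283, np.int64(105)), (284, np.int64(118)), (285, np.int64(121)), (286, np.int64(120)), (287, np.int64(126)), (288, np.int64(139)), (289, np.int64(128)), (290, np.int64(123)), (291, np.int64(123)), (292, np.int64(109)), (293, np.int64(88)), (294, np.int64(111)), (295, np.int64(111)), (296, np.int64(84)), (297, np.int64(111)), (298, np.int64(123)), (299, np.int64(125)), (300, np.int64(122)), (301, np.int64(120)), (302, np.int64(96)), (303, np.int64(71)), (304, np.int64(54)), (305, np.int64(60)), (306, np.int64(101)), (307, np.int64(124)), (308, np.int64(88)), (309, np.int64(68))]
292.6 [ 0.5295 -0.1807  0.1501] dx rail at same y -0.0035 at z-independent
292.9 [ 0.5287 -0.1807  0.1501] dx rail at same y -0.0044 at z-independent
176 [(276, np.int64(44)), (277, np.int64(78)), (278, np.int64(96)), (279
[... 1056 characters left out ...]
nt64(187)), (287, np.int64(189)), (288, np.int64(178)), (289, np.int64(129)), (290, np.int64(135)), (291, np.int64(131)), (292, np.int64(110)), (293, np.int64(106)), (294, np.int64(113)), (295, np.int64(121)), (296, np.int64(130)), (297, np.int64(174)), (298, np.int64(191)), (299, np.int64(189)), (300, np.int64(190)), (301, np.int64(189)), (302, np.int64(152)), (303, np.int64(119)), (304, np.int64(90)), (305, np.int64(64)), (306, np.int64(93)), (307, np.int64(144)), (308, np.int64(96)), (309, np.int64(45))]
292.6 [ 0.5336 -0.2098  0.1208] dx rail at same y -0.0011 at z-independent
292.9 [ 0.5327 -0.2098  0.1207] dx rail at same y -0.0019 at z-independent
[ 0.53364358 -0.21222676  0.03511107]
```

Emit:
step_arm(rows=[[[1, 0, -6], -1.3], [[1, 0, -6], 0], [[0, 0, -3], 0], [[0, 0, 0], 0], [[0, 0, 0], 0]])

```text
time_s: 18.35
tcp_pos: [0.5364, -0.2126, 0.0198]
eef_rot: [2.167, 2.249, 0.008]
force: [1.2, 0.5, -0.2]
finger_gap: 0.0179
```

```bash
python3 -c "
from h import *
st()
s,e=snap('side','side13')
cv2.imwrite('pics/v13.png',cv2.resize(s[160:235,265:335,::-1],None,fx=8,fy=8,interpolation=2))
"; python3 al.py side13 | sed -n '1p;10,32p'
```

```text
18.35 tcp [ 0.5364 -0.2126  0.0198] jaw 2.12 zdir [ 0.017 -0.009 -1.   ] F [ 1.2  0.5 -0.2] gap 0.0179 j [-24.  -1. 106.  -0.  73. -26.]
rail line slope deg 4.192267826904901 x at y=-.216 0.53728077236675 res 0.0023597351553099233 -0.2155224067700796 -0.07271448173050477
184 189 191 190 183 136 114 132 133 117 102  87  99 169 189 191 192 185 150 130 117 100  72 | [1.68 2.28 2.27 2.27 2.26 2.26 2.27 1.68 1.67 1.68 1.68 1.68 1.67]
185 190 191 191 183 137 112 123 127 117 116  99 100 169 188 188 191 182 149 128 121 106  88 | [1.68 2.28 2.27 2.26 2.27 2.26 2.26 1.68 1.68 1.68 1.68 1.67 1.68]
186 188 187 188 183 138 101 118 142 172 181 155 120 165 187 188 189 185 163 158 160 160 145 | [1.68 1.93 1.94 1.94 1.83 1.83 1.84 1.69 1.68 1.68 1.68 1.69 1.68]
187 187 188 190 183 137 115 158 213 248 251 234 170 170 188 190 189 190 188 197 204 201 194 | [1.69 1.93 1.92 1.93 1.76 1.76 1.76 1.68 1.68 1.69 1.69 1.69 1.68]
188 184 189 191 186 138 116 175 239 255 255 249 207 184 189 184 189 195 186 195 198 193 179 | [1.68 1.92 1.93 1.75 1.75 1.75 1.75 1.69 1.68 1.68 1.69 1.69 1.69]
189 190 188 190 180 139
[... 2013 characters left out ...]
 1.66 1.66 1.65 1.66 1.66 1.69 1.7  1.7  1.77 1.77 1.77]
202 246 247 247 244 219 154 181 216 195 165 129 103 160 197 218 237 243 243 243 244 246 243 | [1.66 1.65 1.65 1.65 1.66 1.65 1.65 1.69 1.71 1.77 1.77 1.76 1.76]
203 247 247 248 247 222 131  99 109 118 119  98  99 159 198 220 240 244 243 244 244 247 243 | [1.65 1.64 1.64 1.64 1.65 1.65 1.65 1.69 1.74 1.75 1.75 1.75 1.76]
204 247 247 249 248 221 102  36  37  49  54  63  94 159 200 219 239 244 240 239 239 241 239 | [1.64 1.65 1.65 1.65 1.64 1.65 1.65 1.74 1.74 1.75 1.75 1.75 1.75]
205 244 244 246 242 201  80  11  13  14   8  45 101 158 201 218 236 236 224 215 215 219 215 | [1.65 1.65 1.65 1.65 1.64 1.65 1.65 1.74 1.73 1.74 1.74 1.74 1.74]
```

View pics/v13.png

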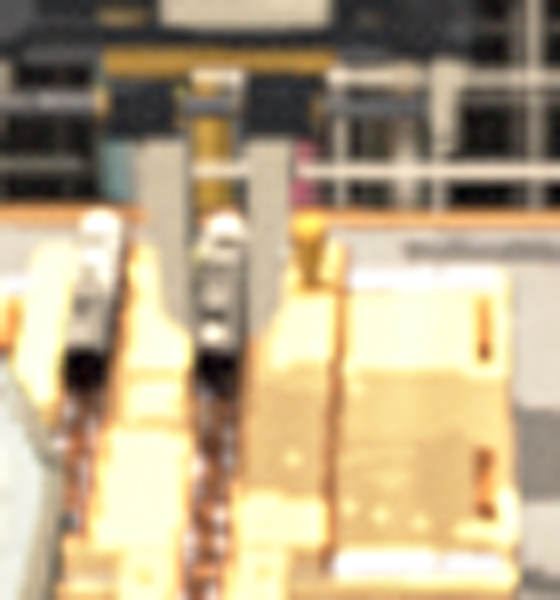

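```bash
python3 -c "
from h import *
s,e=load('side13')
sl=np.tan(np.radians(3.06)); 
rail=lambda y:.53498-(y+.216)*sl
for v in range(205,214): print(v,s[v,284:306].mean(1).astype(int),e[v,288:298].round(2))
for c in(291.57,291.9):
  q=dep('side',c,205.5,1.645);print(q.round(4),'dx',(q[0]-rail(q[1])).round(4))
"
```

```text
205 [244 244 246 242 201  80  11  13  14   8  45 101 158 201 218 236 236 224
 215 215 219 215] [1.65 1.65 1.65 1.65 1.64 1.65 1.65 1.74 1.73 1.74]
206 [222 221 223 222 157  64  20  12  21  28  51 106 161 202 208 213 215 204
 200 201 206 202] [1.65 1.65 1.64 1.65 1.65 1.65 1.65 1.73 1.73 1.73]
207 [227 228 226 214 146  82  47  21  29  44  57 109 163 196 203 200 200 199
 201 205 206 203] [1.65 1.65 1.65 1.66 1.64 1.66 1.65 1.73 1.72 1.74]
208 [246 246 244 227 153 102  86  54  35  49  65 116 160 188 188 191 195 198
 197 201 205 201] [1.65 1.66 1.65 1.66 1.65 1.65 1.66 1.72 1.72 1.72]
209 [245 245 240 220 159 118 123  90  51  51  76 124 167 188 187 186 183 185
 187 188 193 189] [1.65 1.65 1.66 1.64 1.65 1.65 1.66 1.71 1.71 1.72]
210 [245 243 233 212 173 137 133 100  83  77  94 134 165 184 190 186 184 183
 186 187 190 179] [1.72 1.7  1.7  1.69 1.7  1.7  1.7  1.7  1.7  1.71]
211 [238 238 234 215 176 141 133 107  89  92  95 135 169 185 187 182 184 184
 185 189 190 167] [1.7  1.69 1.68 1.69 1.69 1.7  1.69 1.7  1.7  1.7 ]
212 [210 211 210 201 166 130 132 111  89  89  94 145 183 190 186 185 181 184
 187 188 189 165] [1.69 1.7  1.68 1.7  1.69 1.69 1.7  1.69 1.7  1.7 ]
213 [216 216 204 195 171 126 115  99  99 113 111 154 188 190 188 188 185 188
 187 190 188 171] [1.69 1.68 1.68 1.67 1.69 1.68 1.68 1.68 1.69 1.69]
[ 0.5319 -0.1426  0.0634] dx 0.0009
[ 0.531  -0.1427  0.0634] dx -0.0001
```

Emit:
step_arm(rows=[[[-0.8, 0, -2.5], 0], [[0, 0, 0], 0], [[0, 0, 0], 0], [[0, 0, 0], 0]])

```text
time_s: 18.8
tcp_pos: [0.5357, -0.2127, 0.0177]
eef_rot: [2.166, 2.248, 0.008]
force: [0.5, -0.7, 0.5]
finger_gap: 0.0186
```

```bash
python3 -c "
from h import *
o=st(); print(o['joint_velocities'].round(4))
p,d=snap('top','top14'); s,e=snap('side','side14')
a=cv2.resize(p[170:260,320:470,::-1],(480,288),interpolation=2)
b=cv2.resize(s[170:230,270:330,::-1],(288,288),interpolation=2)
cv2.imwrite('pics/v14.png',np.hstack([a,b]))
for v in range(204,213): print(v,s[v,284:300].mean(1).astype(int),e[v,287:298].round(2))
# roof height & deck rail height from depth
print([dep('side',291.5,v,np.median(e[v,290:294])).round(4).tolist() for v in range(194,226,2)])
from m import roadline
A,r=roadline(p,(361,211.5,392,209.8),6,(362,388)); B,r2=roadline(p,(328.4,214.5,358.6,212.7),6,(330,357))
n=np.array([np.cos(.054),np.sin(.054)]);print('home off',n@((B[0]+B[1])/2-(A[0]+A[1])/2)[:2])
"
```

```text
18.8 tcp [ 0.5357 -0.2127  0.0177] jaw 2.12 zdir [ 0.018 -0.01  -1.   ] F [ 0.5 -0.7  0.5] gap 0.0186 j [-24.  -1. 107.  -0.  73. -26.]
[-0.0016 -0.0012 -0.0018 -0.0006  0.0012 -0.0004]
204 [247 248 248 248 230 139  93 100  97 100 105  95 155 200 218 240] [1.75 1.75 1.65 1.64 1.65 1.65 1.65 1.65 1.68 1.74 1.75]
205 [243 243 245 242 213 101  32  27  25  38  62  86 152 203 217 235] [1.74 1.65 1.65 1.65 1.64 1.65 1.65 1.65 1.68 1.74 1.74]
206 [221 221 224 220 174  80  12  13  11  12  39  89 156 202 209 213] [1.74 1.65 1.65 1.65 1.65 1.65 1.66 1.65 1.67 1.73 1.74]
207 [226 227 226 215 159  92  37  11  16  24  48 100 160 199 204 199] [1.73 1.65 1.65 1.64 1.65 1.65 1.65 1.65 1.73 1.73 1.72]
208 [246 246 244 224 158 100  57  30  26  50  58 112 161 191 192 188] [1.73 1.65 1.65 1.65 1.65 1.65 1.66 1.65 1.72 1.72 1.72]
209 [245 246 245 225 154  96  69  48  44  57  71 121 167 185 189 185] [1.72 1.66 1.65 1.66 1.65 1.65 1.65 1.65 1.7  1.73 1.72]
210 [245 245 242 223 168 113 101  86  71  74  89 132 163 186 189 184] [1.71 1.71 1.71 1.69 1.65 1.7  1.7  1.7  1.7  1.71 1.71]
211 [239 239 237 220 175 132 130 103  89  88  94 137 169 185 189 185] [1.7  1.71 1.7  1.68 1.69 1.69 1.69 1.69 1.7  1.71 1.7 ]
212 [212 211 210 199 169 130 136 111  89  91  97 142 184 188 189 184] [1.7  1.7  1.69 1.67 1.69 1.69 1.69 1.69 1.7  1.7  1.7 ]
[[0.5389, -0.2108, 0.0701], [0.5377, -0.1987, 0.0689], [0.5366, -0.1878, 0.0672], [0.5345, -0.1684, 0.0693], [0.534, -0.1619, 0.0658], [0.5323, -0.1454, 0.0668], [0.533, -0.1493, 0.0588], [0.5327, -0.1444, 0.0548], [0.5377, -0.1849, 0.0303], [0.5371, -0.1776, 0.0271], [0.5352, -0.1594, 0.0291], [0.5337, -0.1446, 0.0296], [0.5326, -0.1335, 0.0285], [0.531, -0.1187, 0.0291], [0.5298, -0.1063, 0.0288], [0.5284, -0.093, 0.0289]]
home off 0.0002574384729509673
```

View pics/v14.png

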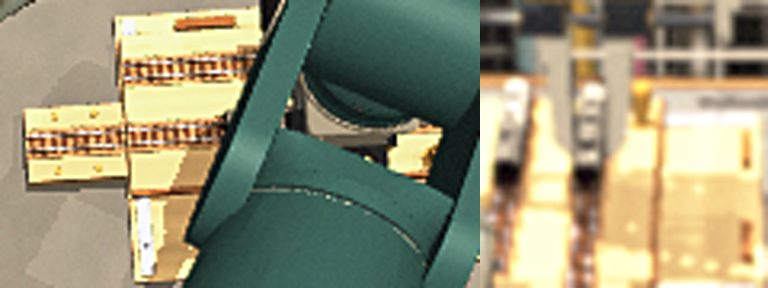

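```bash
python3 -c "
from h import *
for i in range(3):
  s,e=snap('side','lv%d'%i)
  Q=np.array([dep('side',u,v,e[v,u]) for v in range(190,203) for u in range(290,294)])
  Q=Q[(Q[:,2]>.055)&(Q[:,1]<-.14)&(Q[:,1]>-.27)]
  k=np.polyfit(Q[:,1],Q[:,2],1); r=Q[:,2]-np.polyval(k,Q[:,1]); ok=abs(r)<2*r.std(); k=np.polyfit(Q[ok,1],Q[ok,2],1)
  print(len(Q),k[0],np.polyval(k,-.213),Q[:,1].min(),Q[:,1].max(),r.std())
s,e=load('side0')
Q=np.array([dep('side',282+t*54,289.5+t*10.5,e[int(round(289.5+t*10.5)),int(round(282+t*54))]) for t in np.linspace(0,1,30)])
k=np.polyfit(Q[:,0],Q[:,2],1);print('ref on plinth slope',k[0],Q[:,2].round(3))
s,e=load('side13')
# trailer on deck as reference
Q=np.array([dep('side',u,v,e[v,u]) for v in range(188,203) for u in range(275,280)]);Q=Q[(Q[:,2]>.045)&(abs(Q[:,0]-.584)<.012)]
k=np.polyfit(Q[:,1],Q[:,2],1);print('trailer slope',k,len(Q),np.percentile(Q,[5,50,95],axis=0).round(3).tolist())
st()"
```

```text
51 0.013231052657894607 0.06759423500916455 -0.26431634950830896 -0.15366101432126889 0.002345090864698491
50 0.009082159859170989 0.06747191782254838 -0.2547602036022507 -0.15739413418327475 0.002041029704869221
49 0.011787734225850735 0.06716224869446764 -0.25615176753528357 -0.15881662221360981 0.002214222616864305
ref on plinth slope -1.2838809502520572 [ 0.044  0.045  0.045  0.046  0.047  0.044  0.047  0.048  0.046  0.046
  0.044  0.045  0.046  0.047  0.049  0.048  0.047  0.045  0.043  0.041
  0.046  0.044  0.726  0.049  0.045  0.045  0.045 -0.001  0.044  0.   ]
trailer slope [-0.00283422  0.0549067 ] 68 [[0.58, -0.29, 0.05], [0.586, -0.241, 0.056], [0.595, -0.191, 0.06]]
19.05 tcp [ 0.5357 -0.2127  0.0177] jaw 2.13 zdir [ 0.018 -0.01  -1.   ] F [1.2 0.3 0.3] gap 0.018 j [-24.  -1. 107.  -0.  73. -26.]
```

The car is level (slope about 0.01), its roof is about 11.5 mm above the trailer's, and it is centred and held steady. Handing in.

```bash
python3 -c "
from station import job
print(job.close_job())"
```

```text
the job is handed in; nothing more can be done
None
```

The traverser is fully home. The railcar is held level about 11 mm above the rails of the empty road, near half-way along. I handed in at about 19 s.

**What I did**
1. I lifted the gripper over the wire panel, gripped the knob and pushed the deck until it stopped moving.
2. I took the railcar by its sides at mid-length and carried it above all the bystanders.
3. I turned it into line and lowered it over the empty road.

**Last checks**
- **Deck:** the road meets the lead within about 0.3 mm (top view).
- **Height:** the railcar's roof is about 11.5 mm above the trailer's measured roof, so the wheels are about 11 mm over the rail tops.
- **Level:** the roof's slope along its length is about 0.01 rad. The tool's tilt changed by about 0.02 rad since the grasp.
- **Along the road:** it is about 4 mm from half-way.
- **Grip:** the finger gap is 18 mm, the same as at the grasp, and the arm is still.

**What failed or disagreed**
- **TCP height:** the reported TCP height was about 31 mm below where the cameras saw the fingertips, so my first closing missed above the knob. I used the camera heights from then on.
- **Centring:** the car's end face and the fingers/reported TCP disagreed by about 1 mm across the track. I split the difference, so it should be within about 1–2 mm of the centre line.
- **Alignment:** the jaws read 2.1° and the road measures 3.1°, so the car should be in line within about 1–2°.
- **Top view at the end:** the arm blocked the top camera's view of the car, so its final position rests on the side camera.

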